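Clamp the whetstone in its sharpening holder

ROBOT

A 7-joint arm with a two-finger parallel gripper is mounted at the origin on a cart in front of the work surface, level with it; the furniture and walls round the work are solid. World frame = base frame: x ahead of the robot, y to its left, z up, the work surface at z = 0. Lengths are in m, angles in rad, forces in N, time in s.
With the tool pointing down it reaches from about 0.35 to 0.9 m from the base axis. Payload 7.2 kg.
Tool frame: the origin (TCP) lies on the centre line of the jaws, within the pads' length; the fingertips stand 14 mm ahead of it and the grasp point (between the pads) lies 5 mm behind it (bot.tcp_to_tips is the distance from the TCP to the fingertips, in m); z points along the fingers, y is the direction in which the jaws open and shut (so a half turn about z gives the same grasp; the last joint's range is limited). The gripper opens to 85 mm and grips with 20 to 120 N. Pads are 22 mm wide; open, the fingers measure 114 mm over their backs; the gripper's body (76 mm by 85 mm) begins 54 mm behind the grasp point. The pads swing forward as they close: fully open they stand 13 mm farther back than shut.
Start: joints at [1.266, 0.411, -0.013, 1.596, 0.006, 1.134, -0.082], TCP at [0.147, -0.608, 0.211] pointing down, gripper open.
Joint ranges: [-2.95, 2.95], [-0.29, 1.99], [-1.47, 1.44], [0.14, 2.54], [-1.03, 4.17], [0.13, 1.85], [-2.86, 2.86]. Speed limits (rad/s): [2.39, 2.39, 3.01, 3.01, 3.14, 3.14, 3.14].

INTERFACE

Orientations are given as a unit quaternion [w, x, y, z].
In Python, from rig import telemetry, capture, job, bot gives the robot as it stands.
- The arm moves only by the tool servo_tool, never from a script. Its argument "moves" is a list of rows, each an object of numbers: "x", "y", "z": the shift along the tool's x, y, z in mm; "spin": the turn about the tool's z in degrees; "jaw": the opening, from 0 (shut) to 1 (fully open). In form: [{"x": .., "y": .., "z": .., "spin": .., "jaw": ..}, ...]. A call has 1 to 8 rows; each row shifts and turns the commanded pose from where the row before left it, along the tool's axes as they then stand; what a row does not reach is not made up. A row lasts 1/10 s, in which the tool goes at most 50 mm and 8.59 degrees, less where a joint would pass 70% of its speed; a pose out of reach is approached as far as the arm can. A call with a gripper value outside its range is refused whole. The fingers move at their own pace and stop on an object; the grip force is fixed at half the most. Time passes only in rows, so rows that do not move let the fingers close. It gives the time, the measured TCP pose, the force and the opening at its end, in the units of the state.
- telemetry.get_state(): the state, without advancing time (a new reading comes with each control period).
- capture(name): name is "side" or "top"; returns a dict with "img" (384x512x3 uint8, blue, green, red), "camera_matrix" (3x3 intrinsics, pixels), "position" and "rotation" of the camera in the world. Camera axes: x right, y down, z forward; pixel columns grow to the right and rows downward; lengths in m; the calibration is good to about 2 mm. A picture is of the moment at which its call begins. There is no depth.
- job.hand_in(): hands the job in, once; it reports no verdict.
The state is a dict: "t": time; "joint_positions": joint angles; "qvel": joint speeds; "joint_torque": joint torques, N m; "ee_pos": TCP position; "tcp_rot": TCP orientation; "wrist_force": force on the tool from outside, world axes, zero at the start; "torque": the same for the moment, N m; "opening": opening from 0.0 (shut) to 1.0 (fully open).
Only numpy, scipy, OpenCV 4.12 (cv2) and the standard library are available. Lean on these libraries where they do the work, as an engineer would, in place of code of your own. Each camera call takes 0.05 s, during which the arm holds its last target.

TASK

Lay the whetstone lengthwise in the channel of the sharpening holder and slide it gently fully home against the end stop while the clamp is still open. Then push the clamp's blue handle down over centre until it snaps and stays locked with the pad holding the stone, without forcing the handle against its stop, and leave the other things where they stand.

Things in the scene. Friction and masses are not known exactly. Their poses are not given: they have to be found in the camera images.
- stone_center (a point): Centre of the loose whetstone, a block 180 (along its x) x 54 x 28 mm (z up), brown below and cream above, 0.3 to 0.6 kg, half-way up. It lies flat on the worktop to the left of the holder. Either end may go against the stop.
- holder: Fixed aluminium holder. Origin on the worktop under the centre of the fully home stone (that centre: x=0, y=0, z=26 mm here); x runs along the channel to the end stop and clamp. Channel floor 12 mm above the worktop, open at the top and its -x end. Dark side rails from x=-90 to 60 mm, 20 mm above the worktop, outer faces y=+-37 mm; the stone has 3 mm play on each side.
- end_stop: The dark block, 12 x 56 x 22 mm, fixed across the channel's end; origin at the bottom centre of the face that the stone's end meets, at x = 90 mm, z = 12 mm in the holder's frame. The stone must be laid in short of the open pad (which hangs over the channel) and slid under it to the stop. Pushing against it takes only a few newtons; above 60 N is too hard.
- clamp_pad: Round black pad, 20 mm wide, under the clamp's arm; origin centre of its underside. Open, it stands at x=50 to 75 mm in the holder's frame, at least 10 mm above a stone in the channel (stone top 40 mm above the worktop); arm and spindle reach 130 mm above the worktop, not nearer than x=35 mm. Locked, it presses the stone with about 30 N.
- clamp_handle: Clamp handle with blue round grip, 18 mm thick, 50 to 140 mm from the hinge. Origin on the hinge axis (holder frame x=210, y=0, z=88 mm); its x axis runs along the handle to the tip. Open, it rises away from the stone, 28 to 64 deg above level, and swings down in the holder's x-z plane. Locked it stands 0 to 18 deg above level, set differently each time: find it by feel. Limit 60 N.
- handle_tip (a point): End of the handle's blue grip, on its centre line, 140 mm from the hinge. Pushed near here the handle moves with 1 to 3 N; about 0.35 rad before locked the pad meets the stone and resistance climbs to some 6 to 9 N (more nearer the hinge), falls off at dead centre (0.1 rad before locked), then the handle snaps by itself onto a firm stop. Short of dead centre it springs back.
- probe: Yellow food thermometer, 226 mm long, 18 mm high, lying flat near the front edge; loose bystander.
- timer: Red and white kitchen timer, 62 mm wide, 54 mm high; loose bystander, origin under its centre.
- salt: Steel shaker with a screw cap, 69 mm wide, 96 mm high, to the right; loose bystander, origin under its centre.
- sugar: Steel shaker with a screw cap, 69 mm wide, 96 mm high, at the back; loose bystander, origin under its centre.
- stone: The same whetstone as a whole; origin at the centre of its underside, axes as above.
There are look-alikes about, which are no part of the job. There is more than one size of the stone; the job needs the larger.

How it is judged:
By the outcome, as a careful person would: the job done as asked, in the order asked, and still so for the second after the job is handed in, with the robot touching nothing.
It also fails if it takes over 72 s, if anything falls off the work surface, if the arm or the gripper's body presses on something with over 40 N, if the wrist force passes 120 N, or if a joint passes its speed limit or range.

## Working session

There is one attempt and no reset: what is moved stays moved. The work goes in short steps, Python scripts to look and compute and a tool call to move; the robot and the scene stay as the last step left them, time stands still between calls to the robot, and variables do not carry over. Pictures are saved under pics/ and viewed, and the job is handed in when it is done.

Besides the shell and the picture viewer there is one more tool, called after "Call:" by a JSON object that holds its "op" and its "data". servo_tool: Moves the arm, as the interface text tells. Its arguments: {"type":"object","properties":{"moves":{"type":"array","items":{"type":"object","properties":{"x":{"type":"number"},"y":{"type":"number"},"z":{"type":"number"},"spin":{"type":"number"},"jaw":{"type":"number"}}}}},"required":["moves"]}

```bash
mkdir -p pics; ls
cat > h.py <<'E'
import sys,cv2,numpy as np
from rig import telemetry,capture,job,bot
def snap(n,f):
    c=capture(n); cv2.imwrite(f'pics/{f}.png',c['img']); np.savez(f'pics/{f}.npz',**{k:np.array(c[k]) for k in('img','camera_matrix','position','rotation')}); return c
def load(f): return dict(np.load(f'pics/{f}.npz'))
def R(c):
    r=np.array(c['rotation'])
    if r.shape==(3,3): return r
    from scipy.spatial.transform import Rotation as Q
    return Q.from_quat([r[1],r[2],r[3],r[0]]).as_matrix()
def ray(c,u,v):
    d=R(c)@np.linalg.inv(c['camera_matrix'])@[u,v,1]; return np.array(c['position']),d/np.linalg.norm(d)
def onz(c,u,v,z):
    p,d=ray(c,u,v); return p+d*(z-p[2])/d[2]
def proj(c,P):
    q=R(c).T@(np.array(P)-c['position']); q=np.array(c['camera_matrix'])@q; return q[:2]/q[2]
def tri(c1,a,c2,b):
    p,d=ray(c1,*a); q,e=ray(c2,*b)
    s=np.linalg.lstsq(np.stack([d,-e],1),q-p,rcond=None)[0]; A=p+d*s[0];B=q+e*s[1]; return (A+B)/2,np.linalg.norm(A-B)
def st():
    s=telemetry.get_state(); print('t',s['t'],'pos',np.round(s['ee_pos'],4),'rot',np.round(s['tcp_rot'],4),'F',np.round(s['wrist_force'],1),'op',s['opening'])
    return s
E
python3 - <<'E'
from h import *
for n in('top','side'):
    c=snap(n,n+'0'); print(n,c['camera_matrix'],c['position'],np.round(c['rotation'],3))
    im=cv2.resize(c['img'],(800,600),interpolation=cv2.INTER_CUBIC); cv2.imwrite(f'pics/{n}0b.png',im)
st()
E
```

```text
pics
top [[464.97234569   0.         250.00228552]
 [  0.         464.97234569 193.76194782]
 [  0.           0.           1.        ]] [0.40550063 0.11867576 1.78721857] [-0.022  0.711 -0.703  0.023]
side [[418.89311299   0.         257.71376432]
 [  0.         418.89311299 195.05598998]
 [  0.           0.           1.        ]] [0.03626131 1.51471407 1.17610346] [ 0.071 -0.141  0.876 -0.455]
t 0.1 pos [ 0.1465 -0.6071  0.2102] rot [-7.000e-04  9.930e-01  1.181e-01 -1.000e-04] F [-1.   1.3  1. ] op 1.0023878761254823
```

View pics/top0b.png

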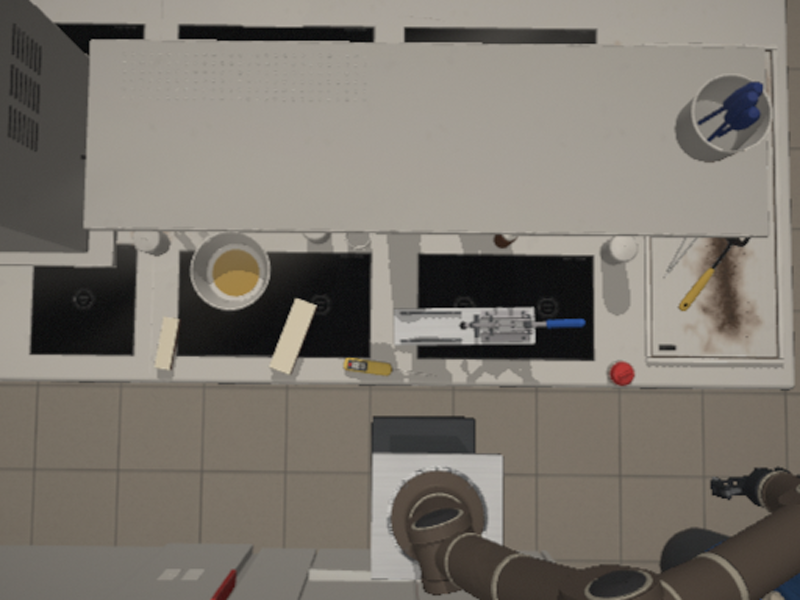

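View pics/side0b.png

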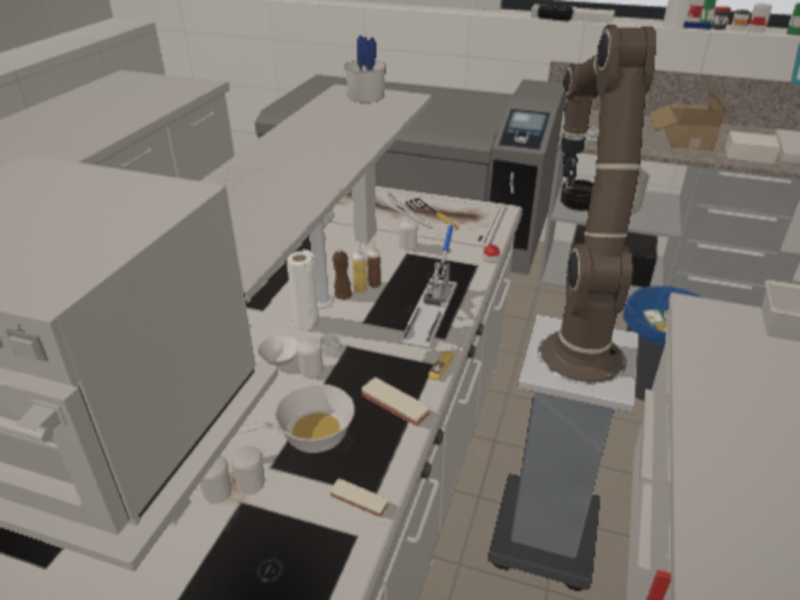

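The top view (800 px scale) shows stone-like candidates at (293,336), the larger, and (167,343), the smaller. The wooden block-like holder floor at (420,325) is aluminium, and the handle grip at (583,323) is blue. A shelf overhangs the back, behind about row 235. I choose the stone at (293,336) and will check it in a close crop.

Run:
```python
from h import *
t=load('top0');s=load('side0')
a=cv2.resize(t['img'][180:250,90:260],(800,329),interpolation=cv2.INTER_CUBIC)
b=cv2.resize(t['img'][185:235,240:390],(800,267),interpolation=cv2.INTER_CUBIC)
cv2.imwrite('pics/c1.png',np.vstack([a,b]))
a=cv2.resize(s['img'][225:345,200:310],(400,436),interpolation=cv2.INTER_CUBIC)
b=cv2.resize(s['img'][135:255,230:340],(400,436),interpolation=cv2.INTER_CUBIC)
cv2.imwrite('pics/c2.png',np.hstack([a,b]))
```

```text
(no output)
```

View pics/c1.png

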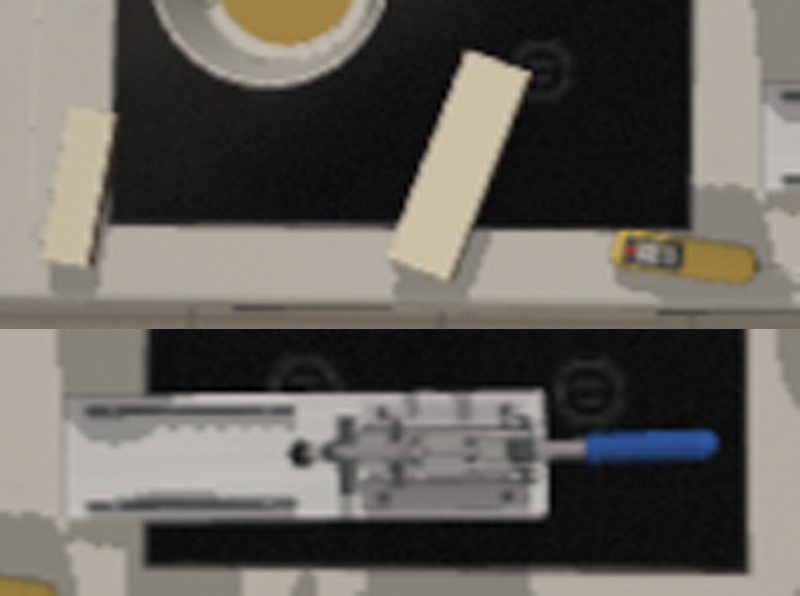

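View pics/c2.png

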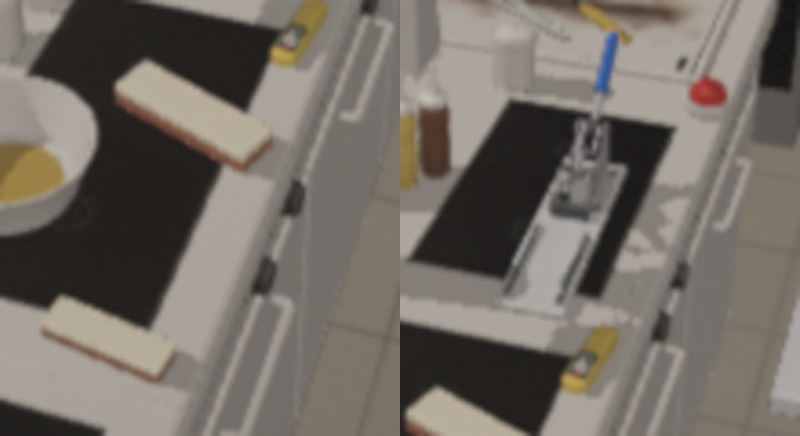

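The larger stone lies in crop 1 at (460,165), cream above and brown below; it is the bigger of the two. The holder's rails lie at lower-crop rows ~80 and ~175, the pad at (300,453), and the grip tip at (718,443).

```bash
cat > m.py <<'E'
from h import *
t=load('top0');s=load('side0')
def cream(c,roi):
    hsv=cv2.cvtColor(c['img'],cv2.COLOR_BGR2HSV); m=((hsv[...,0]>14)&(hsv[...,0]<32)&(hsv[...,1]>38)&(hsv[...,2]>150)).astype(np.uint8)
    z=np.zeros_like(m); x0,x1,y0,y1=roi; z[y0:y1,x0:x1]=m[y0:y1,x0:x1]
    cs,_=cv2.findContours(z,cv2.RETR_EXTERNAL,cv2.CHAIN_APPROX_NONE); return max(cs,key=cv2.contourArea)
for roi in((165,210,185,245),(95,118,195,240)):
    k=cream(t,roi); r=cv2.minAreaRect(k); b=cv2.boxPoints(r); print('px',np.round(r[0],1),np.round(r[1],1),r[2])
    P=np.array([onz(t,*p,0.028) for p in b]); print(np.round(P,4)); print('len',np.linalg.norm(P[0]-P[1]),np.linalg.norm(P[1]-P[2]),'c',P.mean(0))
k=cream(s,(228,280,235,275)); q=cv2.approxPolyDP(k,3,True)[:,0]; print('side quad',q.tolist())
M=cv2.moments(k);cs_=(M['m10']/M['m00'],M['m01']/M['m00'])
kt=cream(t,(165,210,185,245));M=cv2.moments(kt);ct=(M['m10']/M['m00'],M['m01']/M['m00'])
print('tri',tri(t,ct,s,cs_))
# blue grip
for n,c in(('t',t),('s',s)):
    hsv=cv2.cvtColor(c['img'],cv2.COLOR_BGR2HSV); m=((hsv[...,0]>100)&(hsv[...,0]<125)&(hsv[...,1]>130)).astype(np.uint8)
    roi=(340,385,195,220) if n=='t' else (275,300,138,165)
    z=np.zeros_like(m);z[roi[2]:roi[3],roi[0]:roi[1]]=m[roi[2]:roi[3],roi[0]:roi[1]]
    v,u=np.nonzero(z); print(n,'blue',u.min(),u.max(),v.min(),v.max(), len(u)); r=cv2.minAreaRect(np.stack([u,v],1).astype(np.int32));print(cv2.boxPoints(r).tolist())
E
python3 m.py
```

```text
px [186.9 214.7] [14.  47.5] 21.03750991821289
[[0.3598 0.4107 0.028 ]
 [0.5281 0.3497 0.028 ]
 [0.5096 0.2998 0.028 ]
 [0.3415 0.3611 0.028 ]]
len 0.179057073745578 0.05321509865725772 c [0.43476776 0.3552885  0.028     ]
px [106.2 219.2] [ 9.8 33.2] 10.491477012634277
[[0.356  0.6876 0.028 ]
 [0.4793 0.6687 0.028 ]
 [0.4729 0.6319 0.028 ]
 [0.3497 0.651  0.028 ]]
len 0.1247183645977704 0.03733183027355569 c [0.41448947 0.65979342 0.028     ]
side quad [[232, 248], [265, 268], [273, 262], [240, 242]]
tri (array([0.43472577, 0.356149  , 0.02197171]), np.float64(0.0003130699375590805))
t blue 350 374 204 210 151
[[350.0, 204.0], [374.0, 204.0], [374.0, 210.0], [350.0, 210.0]]
s blue 284 288 145 159 31
[[283.84619140625, 158.7692413330078], [286.65386962890625, 144.7307891845703], [288.76922607421875, 145.1538543701172], [285.9615478515625, 159.1923065185547]]
```

Run:
```python
from h import *
t=load('top0');s=load('side0')
g=cv2.cvtColor(t['img'],cv2.COLOR_BGR2GRAY).astype(int)
np.set_printoptions(linewidth=250)
print('cols 250-302; rows 196-222'); print(g[196:224,250:304:3])
b=cv2.resize(t['img'][190:225,245:315],(800,400),interpolation=cv2.INTER_NEAREST); cv2.imwrite('pics/c3.png',b)
b=cv2.resize(s['img'][135:225,250:310],(400,600),interpolation=cv2.INTER_CUBIC); cv2.imwrite('pics/c4.png',b)
```

```text
cols 250-302; rows 196-222
[[173 131 131 130 131 130  25  15  18  17  16  16  14  19  34  17  32  34]
 [173 118 113 114 116 117  76  78 121 163 163 165 166 167 168 158 159 160]
 [173 139 133 133 133 134 129 128 173 183 183 184 183 183 184 180 181 181]
 [174 141 111  98  98  97  97 110 122 122 123 122 119 128 118 156 180 181]
 [174 140  86  65  71  65  69  83  77  76  75  75  84  97  81 150 186 186]
 [174 141 118 100 100 127 127 129 129 129 129 128 130 132 130 161 185 185]
 [174 159 136 132 132 140 140 140 142 142 142 143 142 141 141 164 183 183]
 [173 179 139 140 140 140 142 159 176 141 160 176 160 159 173 163 182 181]
 [173 185 141 141 139 141 159 180 186 176 182 187 180 181 185 179 184 184]
 [174 186 158 142 141 142 181 186 186 187 186 184 185 184 184 162 183 172]
 [174 186 179 175 159 176 187 187 186 188 186 185 184 184 183  94 146 115]
 [174 186 185 186 181 187 187 188 188 188 188 187 185 186 185  40 135  73]
 [173 186 185 185 186 186 186 187 186 186 186 185 184 183 184  32 128  64]
 [174 185 185 183 184 185 184 185 184 184 184 184 184 184 184  30  98  95]
 [174 186 185 184 185 1
[... 327 characters left out ...]
186 186 185 185 183 184]
 [173 186 186 185 186 172 155 155 155 156 171 185 184 184 183 183 183 184]
 [173 186 186 186 157 139 121 120 122 122 129 140 142 143 144 166 183 183]
 [174 186 145 121 115  85  78  79  80  81  80  87  93 110  94 128 185 184]
 [173 186 125  84  98  75  74  91  91  89  90  90  90  97 110 147 184 184]
 [174 190 161 134 137 134 134 137 135 137 135 134 134 133 138 165 188 186]
 [159 165 150 137 136 136 114 113 113 112  97  96  94  94  94 105 115 110]
 [155 138 134 131 131 130  58  55  54  55  39  37  36  38  36  35  33  27]
 [138 131 130 131 131 131  18  14  14  14  15  15  13  15  15  15  13  15]
 [131 131 131 133 131 131  22  15  12  13  13  15  15  12  14  15  15  14]]
```

View pics/c3.png

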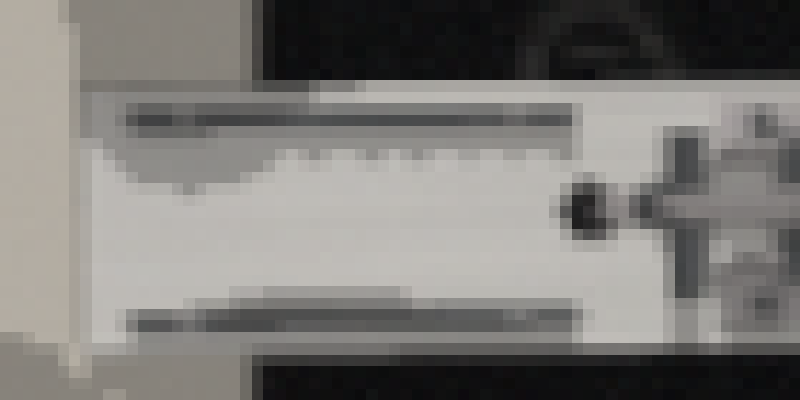

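View pics/c4.png

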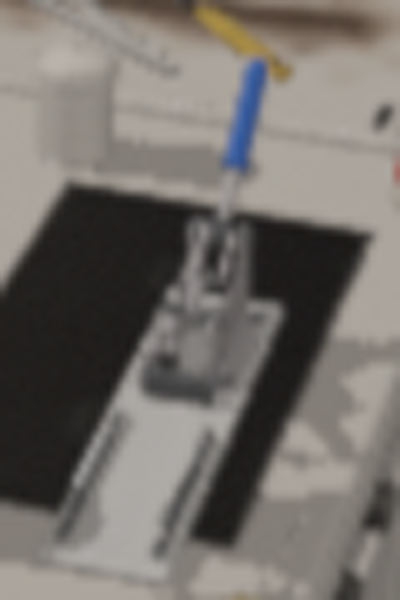

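Run:
```python
from h import *
t=load('top0');s=load('side0')
g=cv2.GaussianBlur(cv2.cvtColor(t['img'],cv2.COLOR_BGR2GRAY),(1,3),0).astype(float)
def rail(r0,r1):
    o=[]
    for u in range(257,295):
        col=g[r0:r1+1,u]; w=np.clip(135-col,0,None); o.append((u,(w*np.arange(r0,r1+1)).sum()/w.sum()))
    return np.array(o)
def edge(us,r0,r1):
    o=[]
    for u in us:
        d=np.abs(np.diff(g[r0:r1+1,u])); o.append((u,(d*(np.arange(r0,r1)+.5)).sum()/d.sum()))
    return np.array(o)
for nm,o,z in(('railU',rail(198,202),.02),('railD',rail(215,219),.02),('eU',edge(range(276,338),194,199),.012),('eD',edge(range(270,338),218,223),.0)):
    p=np.polyfit(o[:,0],o[:,1],1); print(nm,p, 'res',np.std(o[:,1]-np.polyval(p,o[:,0])))
    A=onz(t,o[0,0],np.polyval(p,o[0,0]),z);B=onz(t,o[-1,0],np.polyval(p,o[-1,0]),z)
    d=B-A; print('  ',A,B,'deg',np.degrees(np.arctan2(d[1],d[0])))
# rail ends
for v in(200,217.6):
  for u in (255.4,295.2): print('railend',onz(t,u,v,.02))
m=t['img'][200:214,348:378]; hsv=cv2.cvtColor(m,cv2.COLOR_BGR2HSV); w=((hsv[...,0]>100)&(hsv[...,0]<125)&(hsv[...,1]>100))
for j in range(w.shape[1]):
    r=np.nonzero(w[:,j])[0]
    if len(r): print(j+348,r.min()+200,r.max()+200,end='; ')
print()
# pad
```

```text
railU [1.45640477e-02 1.95926386e+02] res 0.20511189031371696
   [0.49492301 0.09093151 0.02      ] [ 0.49446565 -0.04988213  0.02      ] deg -90.18609473441937
railD [-4.17835316e-04  2.17899147e+02] res 0.2394932148682195
   [0.42605302 0.09022054 0.02      ] [ 0.42769684 -0.05023642  0.02      ] deg -89.32947823985329
eU [-1.2665495e-02  2.0042966e+02] res 0.08419112948440054
   [0.50662346 0.018259   0.012     ] [ 0.51222925 -0.21505168  0.012     ] deg -88.62360953742024
eD [-5.49432508e-03  2.21971433e+02] res 0.09533195486275757
   [0.41651526 0.03990478 0.        ] [ 0.42082663 -0.21725921  0.        ] deg -89.03952175490265
railend [0.49359442 0.0970064  0.02      ]
railend [ 0.49531066 -0.05444474  0.02      ]
railend [0.42671146 0.09630143 0.02      ]
railend [ 0.42841674 -0.05478881  0.02      ]
350 204 210; 351 204 210; 352 204 210; 353 204 210; 354 204 210; 355 204 209; 356 204 209; 357 204 209; 358 204 209; 359 204 209; 360 204 209; 361 204 209; 362 204 209; 363 204 209; 364 204 209; 365 204 209; 366 204 209; 367 204 209; 368 204 209; 369 203 209; 370 203 209; 371 203 209; 372 203 209; 373 204 209; 374 205 208;
```

Run:
```python
from h import *
t=load('top0');s=load('side0')
# handle: tip centre and grip root in both
tip,e=tri(t,(374.3,206.4),s,(288.0,144.5)); root,e2=tri(t,(349.7,207.1),s,(285.2,159.5)); print(tip,e,root,e2,np.linalg.norm(tip-root))
d=tip-root; print('elev',np.degrees(np.arctan2(d[2],-d[1])),'yaw',np.degrees(np.arctan2(d[1],d[0])))
for yaw in(-89.3,-89,-88.7):
    a=np.radians(yaw); X=np.array([np.cos(a),np.sin(a),0]); O=np.array([.4610,.0210,0])+.015*X; H=O+.21*X+[0,0,.088]
    print(yaw,'O',O,'hinge',H,'elev',np.degrees(np.arctan2(tip[2]-.088,np.dot(tip-H,X))),'r',np.linalg.norm(tip-H), 'lat',np.cross(X,tip-H)[2])
    for th in(30,40,50,60):
        h=np.radians(th);T=H+.14*(np.cos(h)*X+[0,0,np.sin(h)]);Rr=H+.05*(np.cos(h)*X+[0,0,np.sin(h)]); print(th,proj(t,T),proj(t,Rr),proj(s,T),proj(s,Rr))
```

```text
[ 0.47083288 -0.31435966  0.17068137] 0.00485995020790532 [ 0.4662404  -0.2391284   0.12599239] 0.001001021209580364 0.08762384196285676
elev 30.711221109260048 yaw -86.50673061695612
-89.3 O [0.46118326 0.00600112 0.        ] hinge [ 0.46374883 -0.20398321  0.088     ] elev 36.81684424165327 r 0.13809183172046444 lat 0.005735052105333928
30 [376.25593518 207.49031446] [351.2233773  207.92934148] [289.98529556 145.92325498] [285.79973759 161.03424867]
40 [373.78625775 207.30014857] [350.26479192 207.86565035] [289.50417965 143.6694713 ] [285.61011546 160.27950697]
50 [370.0948697  207.13352493] [348.91379513 207.81069977] [288.82815722 142.15216745] [285.35234803 159.80309899]
60 [365.27686362 206.99728808] [347.20991406 207.76637017] [287.97092726 141.44176723] [285.03341431 159.62278042]
-89 O [0.46126179 0.00600228 0.        ] hinge [ 0.46492679 -0.20396573  0.088     ] elev 36.810516778067814 r 0.13805039080118292 lat 0.003978544507327315
30 [376.24524133 206.97325372] [351.21663581 207.5393662 ] [289.63763398 145.87121711] [285.52650019 160.99079053]
40 [373.77603711 206.7978489
[... 232 characters left out ...]
 [347.20376296 207.39899102] [287.66506661 141.39674628] [284.77587127 159.58201627]
-88.7 O [0.46134031 0.00600386 0.        ] hinge [ 0.46610465 -0.20394209  0.088     ] elev 36.80647874953224 r 0.1380239313462894 lat 0.002221927835513419
30 [376.2318427  206.45628208] [351.20785383 207.14944469] [289.28967324 145.82005505] [285.25299177 160.94806128]
40 [373.76318876 206.29563389] [350.24959241 207.09701724] [288.82974264 143.57028077] [285.07155055 160.19483951]
50 [370.07324374 206.17088805] [348.89903432 207.05727904] [288.18180081 142.05764646] [284.82434661 159.72022802]
60 [365.25702458 206.08776178] [347.19568946 207.03166027] [287.35892131 141.35248049] [284.51806593 159.54193499]
```

```bash
cat >> h.py <<'E'
from scipy.spatial.transform import Rotation as Rot
def goto(P,yaw_deg):
    """tool-frame shift (mm) and spin needed to put TCP at P with tool x at yaw (tool down)"""
    s=telemetry.get_state(); q=s['tcp_rot']; M=Rot.from_quat([q[1],q[2],q[3],q[0]]).as_matrix()
    d=M.T@(np.array(P)-s['ee_pos'])*1000; y=np.degrees(np.arctan2(M[1,0],M[0,0])); sp=-(yaw_deg-y)
    print('now',np.round(s['ee_pos'],4),'yaw %.2f tilt %.2f'%(y,np.degrees(np.arccos(-M[2,2]))),'need xyz mm',np.round(d,1),'spin %.1f'%sp,'F',np.round(s['wrist_force'],1),'op %.3f t %.2f'%(s['opening'],s['t']))
    return d,sp
E
python3 - <<'E'
from h import *
t=load('top0');s=load('side0')
print(tri(t,(768/1.5625,235/1.5625),s,(430/1.5625,97/1.5625)))
for uv,uv2 in(((230,235),(262,348)),): pass
print('timer',onz(t,622/1.5625,373/1.5625,.04),'probe',onz(t,345/1.5625,366/1.5625,.01),onz(t,392/1.5625,368/1.5625,.01))
print('shelf edge at z .4,.5', onz(t,250,149,.4),onz(t,250,149,.5), onz(t,110,230/1.5625,.45))
print('bowl rim', [onz(t,u/1.5625,v/1.5625,.07) for u,v in((230,310),(270,272))])
goto([.4348,.3553,.12],-19.9)
E
```

```text
(array([ 0.61785668, -0.55490952,  0.49897768]), np.float64(0.003959014404821779))
timer [ 0.35353452 -0.43840891  0.04      ] probe [0.36205145 0.22727852 0.01      ] [0.35848224 0.11266879 0.01      ]
shelf edge at z .4,.5 [0.62802658 0.11952513 0.4       ] [0.61198542 0.1194639  0.5       ] [0.6206134 0.5253776 0.45     ]
bowl rim [array([0.49249098, 0.4977005 , 0.07      ]), array([0.58389004, 0.40504042, 0.07      ])]
now [ 0.1465 -0.6071  0.2102] yaw 13.57 tilt 0.08 need xyz mm [ 506.1 -867.8   91.4] spin 33.5 F [-1.   1.3  1. ] op 1.002 t 0.10
```

Call:
{"op": "servo_tool", "data": {"moves": [{"x": 24, "y": -33, "z": -8}, {"x": 24, "y": -33, "z": -8}, {"x": 24, "y": -33, "z": -8}, {"x": 24, "y": -33, "z": -8}, {"x": 24, "y": -33, "z": -8}, {"x": 24, "y": -33, "z": -8}, {"x": 24, "y": -33, "z": -8}, {"x": 24, "y": -33, "z": -8}]}}

```text
schema error: expected keys x, y, z, spin, jaw
```

Call:
{"op": "servo_tool", "data": {"moves": [{"x": 24, "y": -33, "z": -4}, {"x": 24, "y": -33, "z": -4}, {"x": 24, "y": -33, "z": -4}, {"x": 24, "y": -33, "z": 0}, {"x": 24, "y": -33, "z": 0}, {"x": 24, "y": -33, "z": 0}, {"x": 24, "y": -33, "z": 0}, {"x": 24, "y": -33, "z": 0}]}}

```text
schema error: expected keys x, y, z, spin, jaw
```

Run:
```python
from h import *
goto([.4066,.3655,.15],160.1); print(telemetry.get_state()['joint_positions'])
```

```text
now [ 0.1465 -0.6071  0.2102] yaw 13.57 tilt 0.08 need xyz mm [ 481.1 -884.3   61.5] spin -146.5 F [-1.   1.3  1. ] op 1.002 t 0.10
[ 1.26579747  0.41183733 -0.01269446  1.59695679  0.0055724   1.13428551
 -0.08216657]
```

Call:
{"op": "servo_tool", "data": {"moves": [{"x": 24, "y": -33, "z": -8, "spin": 0, "jaw": 1}, {"x": 24, "y": -33, "z": -8, "spin": 0, "jaw": 1}, {"x": 24, "y": -33, "z": -8, "spin": 0, "jaw": 1}, {"x": 24, "y": -33, "z": -8, "spin": 0, "jaw": 1}, {"x": 24, "y": -33, "z": -8, "spin": 0, "jaw": 1}, {"x": 24, "y": -33, "z": -8, "spin": 0, "jaw": 1}, {"x": 24, "y": -33, "z": -8, "spin": 0, "jaw": 1}, {"x": 24, "y": -33, "z": -8, "spin": 0, "jaw": 1}]}}

```text
t: 0.9
ee_pos: [0.2715, -0.3041, 0.2751]
tcp_rot: [-0.0, 0.993, 0.118, -0.0]
wrist_force: [0.6, -0.6, 1.1]
opening: 1.003
```

Call:
{"op": "servo_tool", "data": {"moves": [{"x": 24, "y": -33, "z": -4, "spin": 0, "jaw": 1}, {"x": 24, "y": -33, "z": -4, "spin": 0, "jaw": 1}, {"x": 24, "y": -33, "z": -4, "spin": 0, "jaw": 1}, {"x": 24, "y": -33, "z": -4, "spin": 0, "jaw": 1}, {"x": 24, "y": -33, "z": -4, "spin": 0, "jaw": 1}, {"x": 24, "y": -33, "z": 0, "spin": 0, "jaw": 1}, {"x": 24, "y": -33, "z": 0, "spin": 0, "jaw": 1}, {"x": 24, "y": -33, "z": 0, "spin": 0, "jaw": 1}]}}

```text
t: 1.7
ee_pos: [0.3961, -0.0027, 0.295]
tcp_rot: [0.0, 0.993, 0.118, 0.0]
wrist_force: [1.1, -0.4, -0.5]
opening: 1.001
```

Run:
```python
from h import *
goto([.4066,.3655,.15],160.1); print(telemetry.get_state()['joint_positions'])
```

```text
now [ 0.3961 -0.0027  0.295 ] yaw 13.55 tilt 0.03 need xyz mm [  96.4 -355.5  144.8] spin -146.6 F [ 1.1 -0.4 -0.5] op 1.001 t 1.70
[ 0.60129048 -0.03208272 -0.68151096  1.93821776 -0.02094993  1.22811444
 -1.40726841]
```

Call:
{"op": "servo_tool", "data": {"moves": [{"x": 0, "y": 0, "z": 0, "spin": -8.5, "jaw": 1}, {"x": 0, "y": 0, "z": 0, "spin": -8.5, "jaw": 1}, {"x": 0, "y": 0, "z": 0, "spin": -8.5, "jaw": 1}, {"x": 0, "y": 0, "z": 0, "spin": -8.5, "jaw": 1}, {"x": 0, "y": 0, "z": 0, "spin": -8.5, "jaw": 1}, {"x": 0, "y": 0, "z": 0, "spin": -8.5, "jaw": 1}, {"x": 0, "y": 0, "z": 0, "spin": -8.5, "jaw": 1}, {"x": 0, "y": 0, "z": 0, "spin": -8.5, "jaw": 1}]}}

```text
t: 2.5
ee_pos: [0.3957, -0.0042, 0.2948]
tcp_rot: [-0.0, 0.755, 0.656, -0.0]
wrist_force: [-0.5, -0.4, 1.0]
opening: 0.998
```

Call:
{"op": "servo_tool", "data": {"moves": [{"x": 0, "y": 0, "z": 0, "spin": -8.5, "jaw": 1}, {"x": 0, "y": 0, "z": 0, "spin": -8.5, "jaw": 1}, {"x": 0, "y": 0, "z": 0, "spin": -8.5, "jaw": 1}, {"x": 0, "y": 0, "z": 0, "spin": -8.5, "jaw": 1}, {"x": 0, "y": 0, "z": 0, "spin": -8.5, "jaw": 1}, {"x": 0, "y": 0, "z": 0, "spin": -8.5, "jaw": 1}, {"x": 0, "y": 0, "z": 0, "spin": -8.5, "jaw": 1}, {"x": 0, "y": 0, "z": 0, "spin": -8.5, "jaw": 1}]}}

```text
t: 3.3
ee_pos: [0.3957, -0.0042, 0.2947]
tcp_rot: [-0.0, 0.259, 0.966, -0.0]
wrist_force: [0.2, 0.2, -0.7]
opening: 1.0
```

Run:
```python
from h import *
goto([.4066,.3655,.15],160.1); print(telemetry.get_state()['joint_positions'])
```

```text
now [ 0.3957 -0.0042  0.2947] yaw 149.92 tilt 0.03 need xyz mm [175.8 325.4 144.7] spin -10.2 F [ 0.2  0.2 -0.7] op 1.000 t 3.30
[ 0.54112278 -0.03412729 -0.62020824  1.94162356 -0.0210083   1.22839933
  0.97407189]
```

Call:
{"op": "servo_tool", "data": {"moves": [{"x": 18, "y": 33, "z": 8, "spin": 0, "jaw": 1}, {"x": 18, "y": 33, "z": 8, "spin": 0, "jaw": 1}, {"x": 18, "y": 33, "z": 8, "spin": 0, "jaw": 1}, {"x": 18, "y": 33, "z": 8, "spin": 0, "jaw": 1}, {"x": 18, "y": 33, "z": 8, "spin": 0, "jaw": 1}, {"x": 18, "y": 33, "z": 8, "spin": 0, "jaw": 1}, {"x": 18, "y": 33, "z": 8, "spin": 0, "jaw": 1}, {"x": 18, "y": 33, "z": 8, "spin": 0, "jaw": 1}]}}

```text
t: 4.1
ee_pos: [0.4055, 0.2975, 0.2303]
tcp_rot: [-0.0, 0.263, 0.965, -0.0]
wrist_force: [0.3, -0.2, 0.5]
opening: 1.0
```

Call:
{"op": "servo_tool", "data": {"moves": [{"x": 16, "y": 31, "z": 20, "spin": 0, "jaw": 1}, {"x": 16, "y": 30, "z": 20, "spin": 0, "jaw": 1}, {"x": 0, "y": 0, "z": 20, "spin": -5, "jaw": 1}, {"x": 0, "y": 0, "z": 20, "spin": -5.2, "jaw": 1}, {"x": 0, "y": 0, "z": 0, "spin": 0, "jaw": 1}]}}

```text
t: 4.6
ee_pos: [0.4075, 0.3639, 0.1481]
tcp_rot: [-0.002, 0.175, 0.985, -0.002]
wrist_force: [-0.3, 0.6, 0.8]
opening: 0.997
```

Run:
```python
from h import *
goto([.4066,.3655,.024],160.1)
c=snap('top','t1');d=snap('side','s1')
a=cv2.resize(c['img'][170:260,130:270],(622,400),interpolation=cv2.INTER_CUBIC)
b=cv2.resize(d['img'][200:290,210:300],(400,400),interpolation=cv2.INTER_CUBIC)
cv2.imwrite('pics/v1.png',cv2.resize(np.hstack([a,b]),(800,313)))
```

```text
now [0.4075 0.3639 0.1481] yaw 159.89 tilt 0.31 need xyz mm [  1.    1.8 124.1] spin -0.2 F [-0.3  0.6  0.8] op 0.997 t 4.60
```

View pics/v1.png

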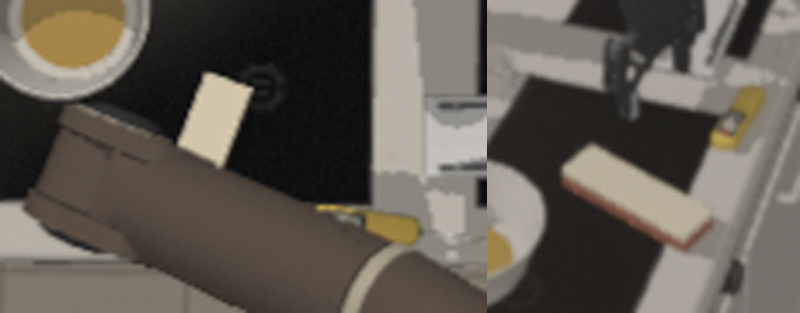

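The top view shows the wrist covering the stone's front half, as intended; the stone's rear end is visible at (215,120). The side view shows the open fingers above the stone.

Call:
{"op": "servo_tool", "data": {"moves": [{"x": 1, "y": 2, "z": 25, "spin": 0, "jaw": 1}, {"x": 0, "y": 0, "z": 25, "spin": 0, "jaw": 1}, {"x": 0, "y": 0, "z": 25, "spin": 0, "jaw": 1}, {"x": 0, "y": 0, "z": 20, "spin": 0, "jaw": 1}, {"x": 0, "y": 0, "z": 15, "spin": 0, "jaw": 1}, {"x": 0, "y": 0, "z": 10, "spin": 0, "jaw": 1}, {"x": 0, "y": 0, "z": 4, "spin": 0, "jaw": 1}, {"x": 0, "y": 0, "z": 0, "spin": 0, "jaw": 1}]}}

```text
t: 5.5
ee_pos: [0.4088, 0.3676, 0.0272]
tcp_rot: [0.0, 0.176, 0.984, 0.0]
wrist_force: [1.4, -0.6, 0.6]
opening: 0.998
```

Call:
{"op": "servo_tool", "data": {"moves": [{"x": 0, "y": 0, "z": 0, "spin": 0, "jaw": 0.75}, {"x": 0, "y": 0, "z": 0, "spin": 0, "jaw": 0.65}, {"x": 0, "y": 0, "z": 0, "spin": 0, "jaw": 0.5}, {"x": 0, "y": 0, "z": 0, "spin": 0, "jaw": 0.3}, {"x": 0, "y": 0, "z": 0, "spin": 0, "jaw": 0.3}, {"x": 0, "y": 0, "z": 0, "spin": 0, "jaw": 0.3}]}}

```text
t: 6.1
ee_pos: [0.4087, 0.3674, 0.027]
tcp_rot: [0.0, 0.176, 0.984, 0.0]
wrist_force: [-0.1, 0.5, -0.2]
opening: 0.302
```

Run:
```python
from h import *
goto([.4066,.3655,.024],160.1)
c=snap('top','t2');d=snap('side','s2')
a=cv2.resize(c['img'][170:260,130:270],(622,400),interpolation=cv2.INTER_CUBIC)
b=cv2.resize(d['img'][200:290,210:300],(400,400),interpolation=cv2.INTER_CUBIC)
cv2.imwrite('pics/v2.png',cv2.resize(np.hstack([a,b]),(800,313)))
cv2.imwrite('pics/v2s.png',cv2.resize(d['img'][180:300,190:350],(800,600),interpolation=cv2.INTER_CUBIC))
print([x for x in dir(bot) if x[0]!='_'])
```

```text
now [0.4087 0.3674 0.027 ] yaw 159.77 tilt 0.01 need xyz mm [ 1.3 -2.5  3. ] spin -0.3 F [-0.1  0.5 -0.2] op 0.302 t 6.10
['MotionError', 'tcp_to_tips']
```

View pics/v2s.png

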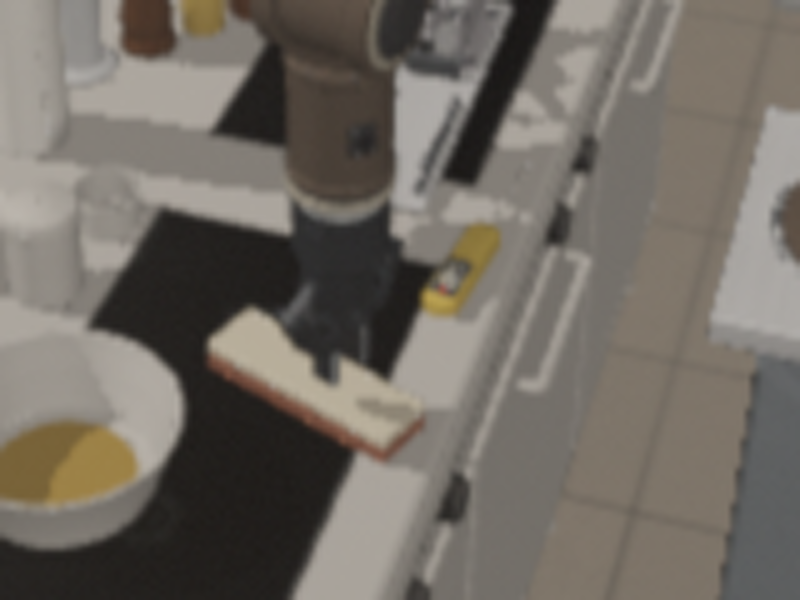

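View pics/v2.png

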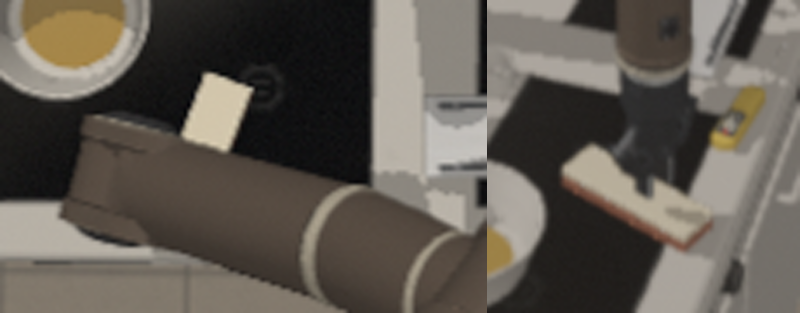

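Run:
```python
from h import *
d=load('s2'); print(bot.tcp_to_tips)
T=np.array([.4087,.3674]); Y=np.array([.346,.938]); X=np.array([-.938,.346])
for o in(.013,.020,-.013,-.02):
  for z in(0.01,.02,.03): print(o,z,(proj(d,[*(T+o*Y),z])-[190,180])*5)
```

```text
0.014
0.013 0.01 [329.14792166 412.8903671 ]
0.013 0.02 [329.15656811 403.64704243]
0.013 0.03 [329.1652753  394.33878194]
0.02 0.01 [323.58080284 417.81303135]
0.02 0.02 [323.56993308 408.56165095]
0.02 0.03 [323.55898675 399.24509939]
-0.013 0.01 [349.56293798 394.83861105]
-0.013 0.02 [349.64223773 385.62563134]
-0.013 0.03 [349.72208895 376.34858171]
-0.02 0.01 [354.98960774 390.04013736]
-0.02 0.02 [355.08744675 380.83543644]
-0.02 0.03 [355.18596431 371.56689651]
```

Call:
{"op": "servo_tool", "data": {"moves": [{"x": 0, "y": 0, "z": -10, "spin": 0, "jaw": 1}, {"x": 0, "y": 0, "z": 0, "spin": 0, "jaw": 1}, {"x": 0, "y": 0, "z": 0, "spin": 0, "jaw": 1}, {"x": 0, "y": 0, "z": 0, "spin": 0, "jaw": 1}, {"x": 0, "y": 0, "z": 0, "spin": 0, "jaw": 1}]}}

```text
t: 6.7
ee_pos: [0.4086, 0.3673, 0.0369]
tcp_rot: [-0.0, 0.176, 0.984, -0.0]
wrist_force: [-0.3, 0.1, 0.6]
opening: 1.001
```

Run:
```python
from h import *
goto([.4066,.3655,.024],160.1)
d=snap('side','s3')
cv2.imwrite('pics/v3s.png',cv2.resize(d['img'][210:280,225:295],(600,600),interpolation=cv2.INTER_CUBIC))
T=telemetry.get_state()['ee_pos']
Y=np.array([.346,.938])
for o in(.0425,.057,-.0425):
  for z in(.02,.04): print(o,z,(proj(d,[*(T[:2]+o*Y),z])-[225,210])*600/70)
```

```text
now [0.4086 0.3673 0.0369] yaw 159.76 tilt 0.01 need xyz mm [ 1.3 -2.3 12.9] spin -0.3 F [-0.3  0.1  0.6] op 1.001 t 6.70
0.0425 0.02 [223.90529219 470.51985469]
0.0425 0.04 [223.64771637 438.37337438]
0.057 0.02 [203.54372523 488.43317806]
0.057 0.04 [203.13858619 456.2286954 ]
-0.0425 0.02 [338.72740843 369.50377367]
-0.0425 0.04 [339.27042465 337.71183706]
```

View pics/v3s.png

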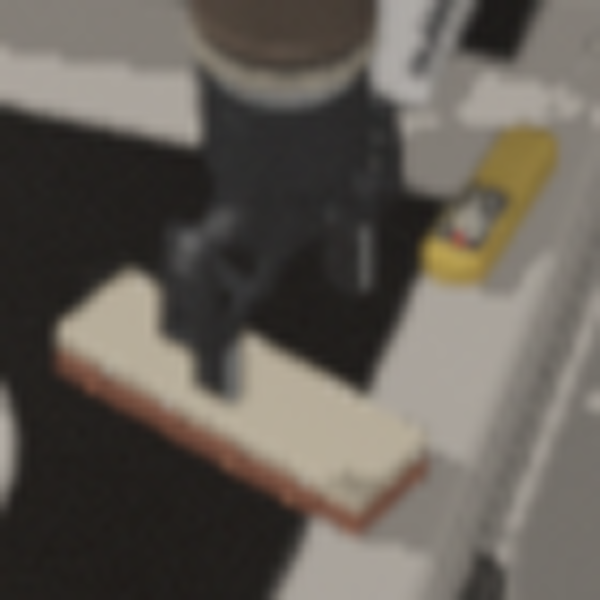

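The side view shows the open fingertips at (222,395) and (360,290), about 28 mm higher than the stated TCP-to-tip distance would put them. The empty close fits that, because the fingers shut above the stone. I'll descend in small steps, watching the force and looking again.

Call:
{"op": "servo_tool", "data": {"moves": [{"x": 0, "y": 0, "z": 10, "spin": 0, "jaw": 1}, {"x": 1, "y": -1, "z": 8, "spin": 0, "jaw": 1}, {"x": 0, "y": -1, "z": 6, "spin": 0, "jaw": 1}, {"x": 0, "y": 0, "z": 4, "spin": 0, "jaw": 1}, {"x": 0, "y": 0, "z": 4, "spin": 0, "jaw": 1}, {"x": 0, "y": 0, "z": 0, "spin": 0, "jaw": 1}]}}

```text
t: 7.35
ee_pos: [0.4068, 0.3657, 0.0044]
tcp_rot: [-0.0, 0.176, 0.984, -0.0]
wrist_force: [-0.3, -0.1, -0.7]
opening: 0.999
```

```bash
cat > tip.py <<'E'
from h import *
f=sys.argv[1]; d=snap('side',f)
cv2.imwrite(f'pics/v{f}.png',cv2.resize(d['img'][210:280,225:295],(600,600),interpolation=cv2.INTER_CUBIC))
s=telemetry.get_state();T=s['ee_pos']; st(); print(s['joint_torque'])
Y=np.array([.346,.938])
for o in(.0425,-.0425):
  for z in(0,.02,.04): print(o,z,(proj(d,[*(T[:2]+o*Y),z])-[225,210])*600/70)
E
python3 tip.py s4
```

```text
t 7.4 pos [0.4069 0.3658 0.0048] rot [-1.000e-04  1.756e-01  9.845e-01 -1.000e-04] F [ 0.2  0.3 -0.6] op 1.000625021125246
[-2.33907870e-02 -5.83406138e+01 -1.17182663e+01 -1.88477272e+01
  4.99937881e-02 -3.22263187e-02 -3.41537478e-02]
0.0425 0 [228.63663742 500.89791713]
0.0425 0.02 [228.41448707 469.20772649]
0.0425 0.04 [228.18916917 437.06567736]
-0.0425 0 [342.47811907 399.63062607]
-0.0425 0.02 [343.04288103 368.2758681 ]
-0.0425 0.04 [343.61543244 336.48865154]
```

View pics/vs4.png

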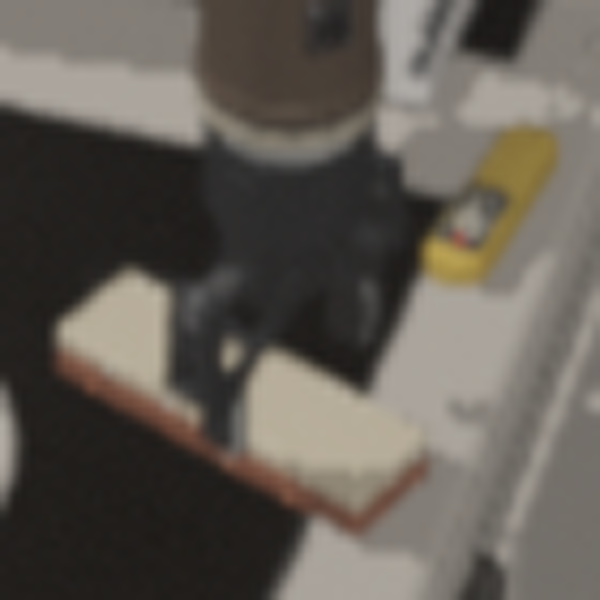

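The near fingertip is at (225,450), which puts it about 32 mm up, just above the stone top. I go 15 mm lower.

Call:
{"op": "servo_tool", "data": {"moves": [{"x": 0, "y": 0, "z": 5, "spin": 0, "jaw": 1}, {"x": 0, "y": 0, "z": 5, "spin": 0, "jaw": 1}, {"x": 0, "y": 0, "z": 5, "spin": 0, "jaw": 1}, {"x": 0, "y": 0, "z": 0, "spin": 0, "jaw": 1}]}}

```text
t: 7.8
ee_pos: [0.4067, 0.3654, -0.0108]
tcp_rot: [-0.0, 0.176, 0.984, -0.0]
wrist_force: [0.3, -0.7, -0.4]
opening: 1.001
```

Call:
{"op": "servo_tool", "data": {"moves": [{"x": 0, "y": 0, "z": 0, "spin": 0, "jaw": 0.8}, {"x": 0, "y": 0, "z": 0, "spin": 0, "jaw": 0.7}, {"x": 0, "y": 0, "z": 0, "spin": 0, "jaw": 0.6}, {"x": 0, "y": 0, "z": 0, "spin": 0, "jaw": 0.5}, {"x": 0, "y": 0, "z": 0, "spin": 0, "jaw": 0.4}, {"x": 0, "y": 0, "z": 0, "spin": 0, "jaw": 0.4}]}}

```text
t: 8.4
ee_pos: [0.4071, 0.3659, -0.0095]
tcp_rot: [0.0, 0.176, 0.984, 0.0]
wrist_force: [-1.6, -1.5, 5.0]
opening: 0.61
```

```bash
python3 tip.py s5
```

```text
t 8.45 pos [ 0.4071  0.3659 -0.0095] rot [2.000e-04 1.757e-01 9.844e-01 0.000e+00] F [-1.8 -1.1  5.1] op 0.6131497220107843
[-1.83075420e-01 -5.73915517e+01 -1.12900060e+01 -1.81916589e+01
  2.67031398e-01 -5.72564956e-01  5.73619839e-02]
0.0425 0 [228.20661831 500.87241551]
0.0425 0.02 [227.98142563 469.18228501]
0.0425 0.04 [227.75302204 437.04030033]
-0.0425 0 [342.06113724 399.60668588]
-0.0425 0.02 [342.62303917 368.25199432]
-0.0425 0.04 [343.19269105 336.46484829]
```

View pics/vs5.png

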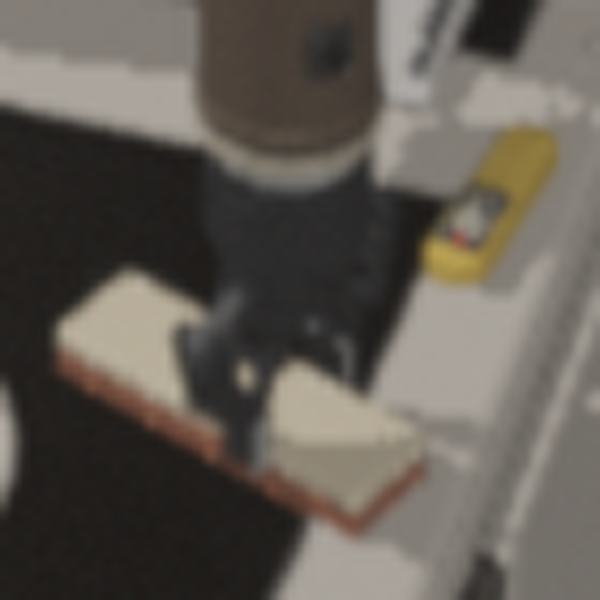

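Call:
{"op": "servo_tool", "data": {"moves": [{"x": 0, "y": 0, "z": -5, "spin": 0, "jaw": 0.4}, {"x": 0, "y": 0, "z": -10, "spin": 0, "jaw": 0.4}, {"x": 0, "y": 0, "z": -20, "spin": 0, "jaw": 0.4}, {"x": 0, "y": 0, "z": -20, "spin": 0, "jaw": 0.4}, {"x": 0, "y": 0, "z": -20, "spin": 0, "jaw": 0.4}, {"x": 0, "y": 0, "z": -15, "spin": 0, "jaw": 0.4}, {"x": 0, "y": 0, "z": -10, "spin": 0, "jaw": 0.4}, {"x": 0, "y": 0, "z": 0, "spin": 0, "jaw": 0.4}]}}

```text
t: 9.25
ee_pos: [0.4075, 0.3663, 0.0913]
tcp_rot: [0.001, 0.176, 0.984, 0.001]
wrist_force: [0.6, -0.0, -4.4]
opening: 0.617
```

Run:
```python
from h import *
d=snap('side','s6')
cv2.imwrite('pics/v6.png',cv2.resize(d['img'][190:270,220:320],(800,640),interpolation=cv2.INTER_CUBIC)[:600])
goto([.4590,.106,.09],91.3)
```

```text
now [0.4073 0.3658 0.0902] yaw 159.75 tilt 0.04 need xyz mm [-1.385e+02 -2.258e+02  2.000e-01] spin 68.4 F [ 0.1 -0.  -3.6] op 0.616 t 9.30
```

View pics/v6.png

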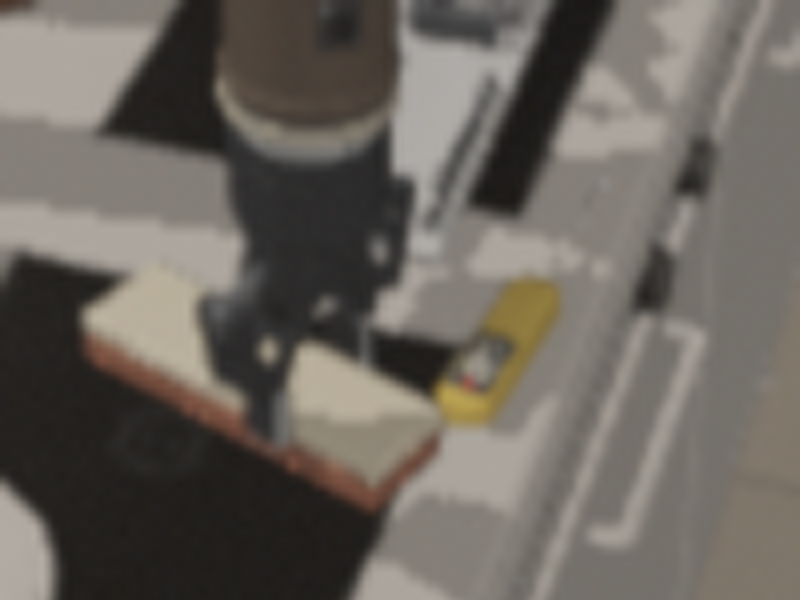

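Call:
{"op": "servo_tool", "data": {"moves": [{"x": -9, "y": -14, "z": 0, "spin": 4, "jaw": 0.4}, {"x": -16, "y": -26, "z": 0, "spin": 0, "jaw": 0.4}, {"x": -17, "y": -27, "z": 0, "spin": 0, "jaw": 0.4}, {"x": -19, "y": -28, "z": 0, "spin": 0, "jaw": 0.4}, {"x": -19, "y": -28, "z": 0, "spin": 0, "jaw": 0.4}, {"x": -17, "y": -27, "z": 0, "spin": 0, "jaw": 0.4}, {"x": -16, "y": -25, "z": 0, "spin": 0, "jaw": 0.4}, {"x": -11, "y": -14, "z": 0, "spin": 4, "jaw": 0.4}]}}

```text
t: 10.1
ee_pos: [0.4431, 0.1398, 0.0889]
tcp_rot: [-0.001, 0.246, 0.969, -0.001]
wrist_force: [-0.3, 0.5, -3.6]
opening: 0.617
```

Call:
{"op": "servo_tool", "data": {"moves": [{"x": 0, "y": 0, "z": 0, "spin": 8, "jaw": 0.4}, {"x": 0, "y": 0, "z": 0, "spin": 8, "jaw": 0.4}, {"x": 0, "y": 0, "z": 0, "spin": 8, "jaw": 0.4}, {"x": 0, "y": 0, "z": 0, "spin": 8, "jaw": 0.4}, {"x": 0, "y": 0, "z": 0, "spin": 8, "jaw": 0.4}, {"x": 0, "y": 0, "z": 0, "spin": 8, "jaw": 0.4}, {"x": 0, "y": 0, "z": 0, "spin": 8, "jaw": 0.4}, {"x": 0, "y": 0, "z": 0, "spin": 4.4, "jaw": 0.4}]}}

```text
t: 10.9
ee_pos: [0.4434, 0.1435, 0.0896]
tcp_rot: [-0.0, 0.701, 0.713, -0.0]
wrist_force: [-0.6, -0.6, -3.7]
opening: 0.616
```

Run:
```python
from h import *
goto([.4580,.146,.09],91.3)
c=snap('top','t7');d=snap('side','s7')
a=cv2.resize(c['img'][180:240,200:310],(733,400),interpolation=cv2.INTER_CUBIC)
cv2.imwrite('pics/v7t.png',a)
cv2.imwrite('pics/v7s.png',cv2.resize(d['img'][140:240,235:335],(600,600),interpolation=cv2.INTER_CUBIC))
```

```text
now [0.4434 0.1435 0.0896] yaw 90.93 tilt 0.03 need xyz mm [ 2.2 14.6 -0.4] spin -0.4 F [-0.6 -0.6 -3.7] op 0.616 t 10.90
```

View pics/v7t.png

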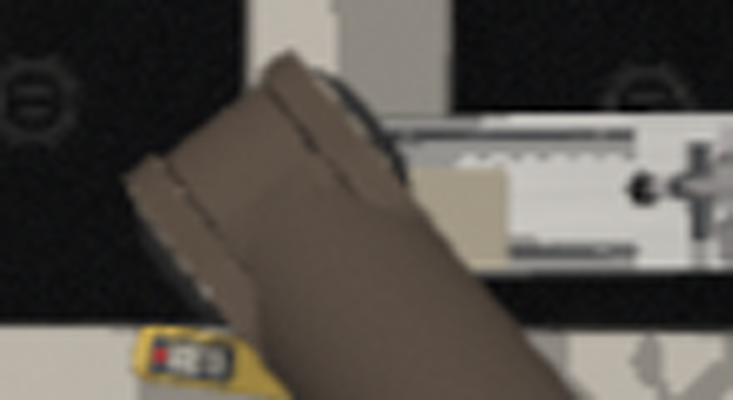

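View pics/v7s.png

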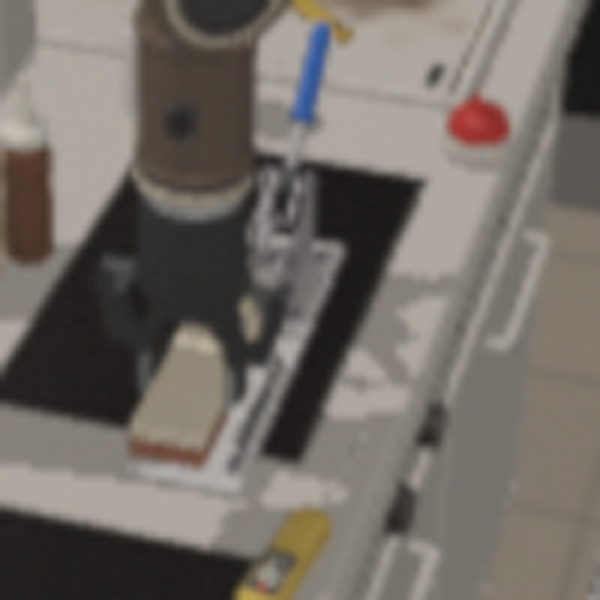

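Top view: the stone's front end is at (507,215) and sits low in the image relative to the channel; it needs about 15 mm in +x. Side view: the stone is level, with its tail end at (175,440).

Call:
{"op": "servo_tool", "data": {"moves": [{"x": 0, "y": 8, "z": 0, "spin": -0.4, "jaw": 0.4}, {"x": -5, "y": 7, "z": 8, "spin": 0, "jaw": 0.4}, {"x": -12, "y": 0, "z": 15, "spin": 0, "jaw": 0.4}, {"x": -12, "y": 0, "z": 15, "spin": 0, "jaw": 0.4}, {"x": -7, "y": 0, "z": 7, "spin": 0, "jaw": 0.4}, {"x": 0, "y": 0, "z": 0, "spin": 0, "jaw": 0.4}]}}

```text
t: 11.6
ee_pos: [0.4593, 0.1057, 0.0437]
tcp_rot: [-0.001, 0.697, 0.717, -0.001]
wrist_force: [0.0, 0.5, -3.2]
opening: 0.613
```

```bash
cat > look.py <<'E'
from h import *
f=sys.argv[1]
goto([.4590,.106,.0025],91.3)
c=snap('top','t'+f);d=snap('side','s'+f)
cv2.imwrite(f'pics/v{f}t.png',cv2.resize(c['img'][185:230,240:315],(800,480),interpolation=cv2.INTER_CUBIC))
cv2.imwrite(f'pics/v{f}s.png',cv2.resize(d['img'][150:230,240:320],(600,600),interpolation=cv2.INTER_CUBIC))
E
python3 look.py 8
```

```text
now [0.4593 0.1057 0.0437] yaw 91.68 tilt 0.15 need xyz mm [ 0.3 -0.2 41.2] spin 0.4 F [ 0.   0.5 -3.2] op 0.613 t 11.60
```

View pics/v8t.png

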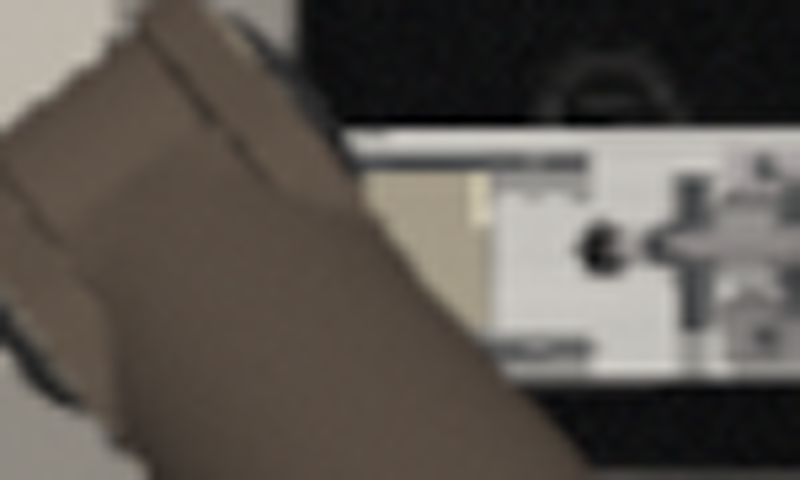

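View pics/v8s.png

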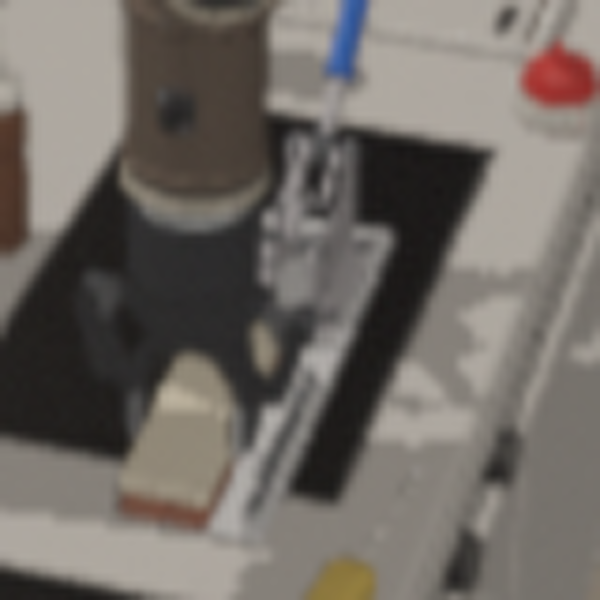

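Run:
```python
from h import *
t=load('t8');s=load('s8')
a=np.radians(-88.7); X=np.array([np.cos(a),np.sin(a),0]);Y=np.array([-X[1],X[0],0]);O=np.array([.4613,.006,0])
g=cv2.cvtColor(t['img'],cv2.COLOR_BGR2LAB).astype(int)
np.set_printoptions(linewidth=200)
print(g[197:216,272:294,0]);print(g[197:216,272:294,2]-128)
for z in(.075,.078,.081):
    p=onz(t,285.4,200.4,z)-O; print('corner h',p@X*1000,p@Y*1000)
for uv in((118,510),(205,525)):
    p=onz(s,240+uv[0]/7.5-.5,150+uv[1]/7.5-.5,.053)-O; print('tail bottom',p@X*1000,p@Y*1000)
for uv in((120,488),(208,503)):
    p=onz(s,240+uv[0]/7.5-.5,150+uv[1]/7.5-.5,.081)-O; print('tail top',p@X*1000,p@Y*1000)
```

```text
[[108 139 138 137 161 180 181 180 181 181 181 183 183 182 182 183 184 183 184 184 184 179]
 [103 166 189 189 195 201 201 200 200 200 200 200 200 200 199 199 199 200 200 200 200 198]
 [ 61 113 136 137 137 138 137 138 137 138 138 138 138 136 134 133 133 144 148 138 134 134]
 [ 52  62  82  86  81  74  73  73  74  74  76  79  83  90  96  95  95 110 113  96  92  94]
 [ 74  77 129 153 152 152 152 150 151 151 151 152 176 170 141 146 147 148 148 145 145 145]
 [ 88  95 138 165 164 165 165 164 164 164 165 165 194 188 152 158 157 158 158 158 157 157]
 [ 91  93 137 164 161 163 163 163 163 162 163 161 193 187 173 192 191 175 174 190 190 174]
 [ 85  88 117 150 163 162 162 163 163 162 163 163 193 198 188 202 201 197 197 201 201 196]
 [ 78  79  88 117 149 163 163 163 163 163 164 163 193 200 192 201 200 201 200 201 201 200]
 [ 77  75  75  84 135 163 163 163 164 162 162 163 173 170 182 201 201 201 200 200 201 200]
 [ 78  76  75  74 104 147 164 163 164 163 163 163 162 158 180 202 202 201 200 201 202 189]
 [ 79  79  77  73  76 108 147 163 164 163 163 164 164 156 178 201 201 200 200 200 200 171]
 [ 79  8
[... 1576 characters left out ...]
  3  3  3  2  3  3]
 [ 7  8  7  7  7  7  6  9 11 12 12 11 11  8  4  3  3  3  3  3  3  3]
 [ 8  7  8  7  7  7  7  7  9 11 12 12 12  9  4  3  3  3  3  3  3  3]
 [ 8  7  7  7  7  7  6  6  6  8 11 12 12  9  4  3  3  2  2  3  2  3]
 [ 8  8  8  8  8  7  7  6  6  7  8 10 12  9  4  3  3  2  2  2  2  3]
 [ 8  8  8  8  7  7  7  7  6  6  7  8  7  5  3  3  3  3  3  3  3  3]]
corner h 19.592743374140493 28.89263656746483
corner h 19.35882679651856 28.7487507301486
corner h 19.12491021889671 28.604864892832314
tail bottom -153.62973037756603 31.126423964587676
tail bottom -152.2054203106185 -20.692618649763865
tail top -168.01347044926996 25.487237624080308
tail top -166.56669016707963 -26.078975464516283
```

Measured: front end at x_h ≈ 19 mm, lateral offset within 1 mm, yaw 0.4° over. I correct the spin and lower.

Call:
{"op": "servo_tool", "data": {"moves": [{"x": 0, "y": 0, "z": 8, "spin": 0.4, "jaw": 0.4}, {"x": 0, "y": 0, "z": 10, "spin": 0, "jaw": 0.4}, {"x": 0, "y": 0, "z": 8, "spin": 0, "jaw": 0.4}, {"x": 0, "y": 0, "z": 4, "spin": 0, "jaw": 0.4}, {"x": 0, "y": 0, "z": 0, "spin": 0, "jaw": 0.4}]}}

```text
t: 12.2
ee_pos: [0.4592, 0.1073, 0.0142]
tcp_rot: [-0.0, 0.698, 0.716, -0.001]
wrist_force: [0.3, -0.7, -3.7]
opening: 0.611
```

Call:
{"op": "servo_tool", "data": {"moves": [{"x": 0, "y": 0, "z": 3, "spin": 0, "jaw": 0.4}, {"x": 0, "y": 0, "z": 3, "spin": 0, "jaw": 0.4}, {"x": 0, "y": 0, "z": 0, "spin": 0, "jaw": 0.4}]}}

```text
t: 12.5
ee_pos: [0.4596, 0.1072, 0.0088]
tcp_rot: [-0.0, 0.699, 0.715, -0.0]
wrist_force: [-0.1, 0.2, -4.2]
opening: 0.614
```

```bash
python3 look.py 9
```

```text
now [0.4596 0.1072 0.0088] yaw 91.37 tilt 0.02 need xyz mm [-1.2 -0.7  6.3] spin 0.1 F [-0.1  0.2 -4.2] op 0.614 t 12.50
```

View pics/v9t.png

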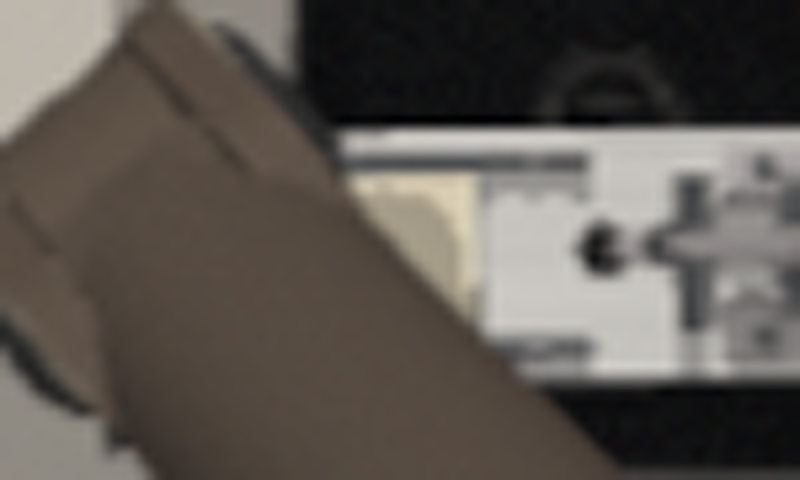

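View pics/v9s.png

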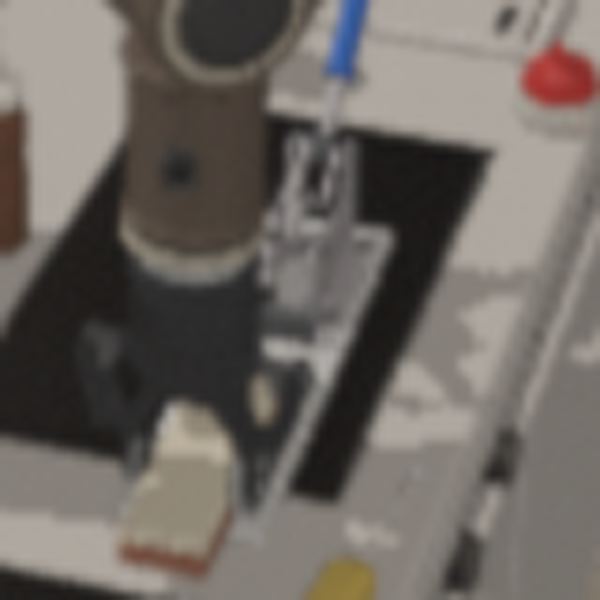

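Run:
```python
from h import *
t=load('t9');s=load('s9')
a=np.radians(-88.7); X=np.array([np.cos(a),np.sin(a),0]);Y=np.array([-X[1],X[0],0]);O=np.array([.4613,.006,0])
g=cv2.cvtColor(t['img'],cv2.COLOR_BGR2LAB).astype(int)
np.set_printoptions(linewidth=200)
print(g[197:216,272:294,2]-128)
for u,v in((280,200.5),(280,200.8),(284.5,203)):
    p=onz(t,u,v,.0463)-O; print(p@X*1000,p@Y*1000)
cv2.imwrite('pics/v9x.png',cv2.resize(s['img'][195:230,250:285],(600,600),interpolation=cv2.INTER_CUBIC))
```

```text
[[ 2  2  2  2  2  3  3  3  2  2  3  3  3  3  3  2  3  2  2  2  2  3]
 [ 2  3  2  3  3  3  3  3  3  3  3  3  3  3  2  3  3  3  3  3  3  3]
 [ 1  1  1  1  1  1  1  2  1  1  0  1  1  1  1  1  1  1  1  1  1  1]
 [ 0 -1 -1 -1 -1  0 -1 -1  0  0  0 -1 -1 -1  0  0  0  1  1  0  0  0]
 [ 5  7  8  9 10 10 10 11 11 11 11 11  7  2  1  2  2  2  2  2  2  2]
 [ 9 12 13 13 13 14 14 14 14 14 14 14 10  2  2  2  2  2  2  2  2  2]
 [ 8 10 12 12 12 13 12 13 14 14 14 14 10  2  3  3  3  2  2  2  3  2]
 [ 7  8 10 11 11 11 12 11 12 14 14 14  9  2  2  2  3  2  3  3  2  3]
 [ 7  7  9 10 11 11 11 11 11 12 14 14 10  3  3  3  3  3  3  2  3  3]
 [ 7  6  7  9 10 11 11 11 12 11 13 14 10  3  3  2  2  3  3  3  2  3]
 [ 7  7  7  7  8 10 11 12 11 12 12 14 10  3  2  3  3  3  3  3  3  3]
 [ 8  8  8  6  6  9 11 12 12 12 12 13 10  3  2  3  2  2  3  2  3  2]
 [ 7  7  7  7  6  6  9 11 12 12 12 13  9  3  2  2  3  3  2  3  3  3]
 [ 7  7  7  7  7  6  7  9 11 12 12 13  9  3  3  3  3  3  3  3  3  3]
 [ 7  7  7  7  7  7  6  6  9 11 11 13 10  4  3  3  3  3  3  3  3  3]
 [ 7  7  7  7  7  7  7  7  7  9 11 12  9  4  3  3  3  3  3  3  2  3]
 [ 8  7  7  7  7  8  7  7  7  7  9 11  9  3  3  2  3  3  3  3  3  3]
 [ 8  8  8  8  7  7  7  7  6  7  7  9  8  4  3  3  3  3  2  2  2  2]
 [ 8  7  8  8  7  7  7  7  7  7  7  6  6  3  3  3  3  3  3  3  3  3]]
1.5822262910315341 30.123873469802223
1.5647955854950433 28.998296669502768
18.29977870582541 20.555203312353626
```

View pics/v9x.png

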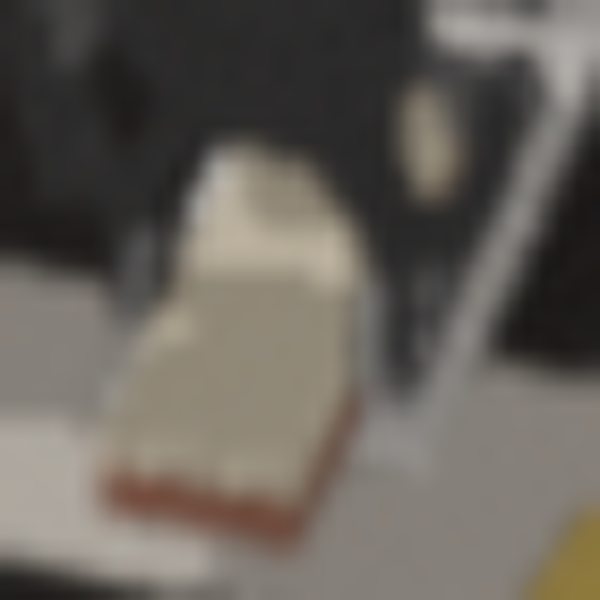

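Call:
{"op": "servo_tool", "data": {"moves": [{"x": 0, "y": -1.3, "z": 0, "spin": 0, "jaw": 0.4}, {"x": 0, "y": 0, "z": 2, "spin": 0, "jaw": 0.4}, {"x": 0, "y": 0, "z": 1, "spin": 0, "jaw": 0.4}, {"x": 0, "y": 0, "z": 0, "spin": 0, "jaw": 0.4}]}}

```text
t: 13.0
ee_pos: [0.4584, 0.1072, 0.0059]
tcp_rot: [-0.0, 0.699, 0.716, -0.0]
wrist_force: [0.4, -1.0, -3.1]
opening: 0.612
```

Call:
{"op": "servo_tool", "data": {"moves": [{"x": 0, "y": 0, "z": 1.5, "spin": 0, "jaw": 0.4}, {"x": 0, "y": 0, "z": 0, "spin": 0, "jaw": 0.4}]}}

```text
t: 13.2
ee_pos: [0.4584, 0.1072, 0.0043]
tcp_rot: [-0.0, 0.699, 0.716, -0.0]
wrist_force: [-0.2, 0.1, -3.1]
opening: 0.614
```

Call:
{"op": "servo_tool", "data": {"moves": [{"x": 0, "y": 0, "z": 1, "spin": 0, "jaw": 0.4}, {"x": 0, "y": 0, "z": 0, "spin": 0, "jaw": 0.4}]}}

```text
t: 13.4
ee_pos: [0.4584, 0.1072, 0.0034]
tcp_rot: [-0.0, 0.699, 0.716, -0.0]
wrist_force: [-0.9, 0.3, -4.0]
opening: 0.613
```

Call:
{"op": "servo_tool", "data": {"moves": [{"x": 0, "y": 0, "z": 1, "spin": 0, "jaw": 0.4}, {"x": 0, "y": 0, "z": 0, "spin": 0, "jaw": 0.4}]}}

```text
t: 13.6
ee_pos: [0.4586, 0.1073, 0.0026]
tcp_rot: [0.0, 0.699, 0.715, 0.0]
wrist_force: [0.2, -0.2, -1.8]
opening: 0.617
```

Call:
{"op": "servo_tool", "data": {"moves": [{"x": -5, "y": 0, "z": 0, "spin": 0, "jaw": 0.4}, {"x": -5, "y": 0, "z": 0, "spin": 0, "jaw": 0.4}, {"x": -5, "y": 0, "z": 0, "spin": 0, "jaw": 0.4}, {"x": 0, "y": 0, "z": 0, "spin": 0, "jaw": 0.4}]}}

```text
t: 14.0
ee_pos: [0.459, 0.091, 0.0026]
tcp_rot: [0.0, 0.699, 0.715, -0.0]
wrist_force: [0.3, -2.0, -1.0]
opening: 0.616
```

Call:
{"op": "servo_tool", "data": {"moves": [{"x": -5, "y": 0, "z": 0, "spin": 0, "jaw": 0.4}, {"x": -5, "y": 0, "z": 0, "spin": 0, "jaw": 0.4}, {"x": -5, "y": 0, "z": 0, "spin": 0, "jaw": 0.4}, {"x": -5, "y": 0, "z": 0, "spin": 0, "jaw": 0.4}]}}

```text
t: 14.4
ee_pos: [0.4594, 0.072, 0.0026]
tcp_rot: [0.0, 0.699, 0.716, 0.0]
wrist_force: [0.2, 2.5, -1.2]
opening: 0.614
```

```bash
python3 look.py 10; python3 -c "
from h import *; st()"
```

```text
now [0.4594 0.072  0.0026] yaw 91.37 tilt 0.02 need xyz mm [34.   0.4  0.1] spin 0.1 F [ 0.2  2.5 -1.2] op 0.614 t 14.40
t 14.5 pos [0.4594 0.0711 0.0025] rot [ 3.000e-04  6.989e-01  7.152e-01 -2.000e-04] F [-0.3 -1.8  0.5] op 0.6118686253297707
```

View pics/v10t.png

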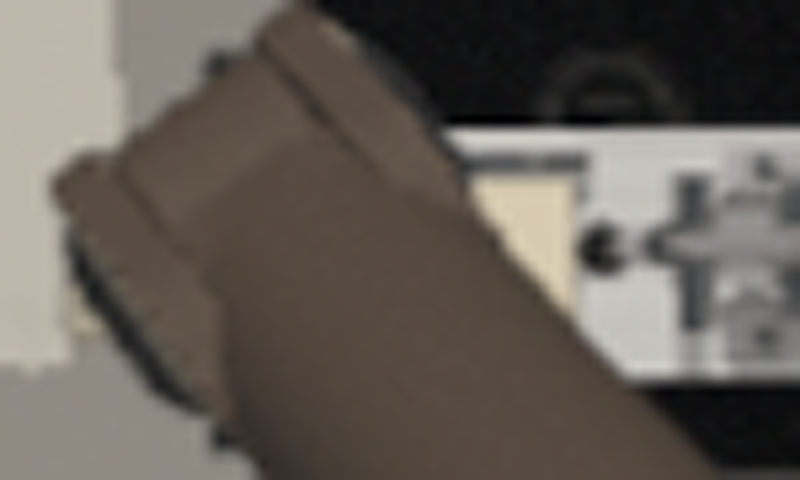

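View pics/v10s.png

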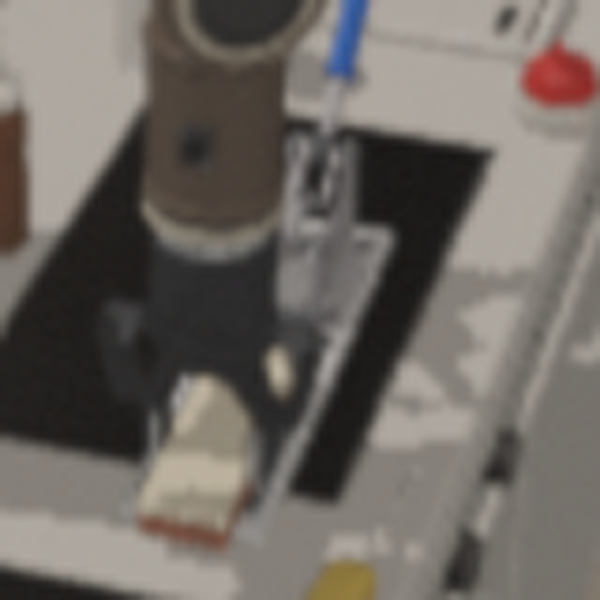

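Call:
{"op": "servo_tool", "data": {"moves": [{"x": -5, "y": 0, "z": 0, "spin": 0, "jaw": 0.4}, {"x": -5, "y": 0, "z": 0, "spin": 0, "jaw": 0.4}, {"x": -5, "y": 0, "z": 0, "spin": 0, "jaw": 0.4}, {"x": -5, "y": 0, "z": 0, "spin": 0, "jaw": 0.4}, {"x": -3, "y": 0, "z": 0, "spin": 0, "jaw": 0.4}, {"x": 0, "y": 0, "z": 0, "spin": 0, "jaw": 0.4}]}}

```text
t: 15.1
ee_pos: [0.46, 0.0484, 0.0026]
tcp_rot: [0.0, 0.699, 0.715, -0.0]
wrist_force: [-0.1, 0.1, 1.4]
opening: 0.617
```

Call:
{"op": "servo_tool", "data": {"moves": [{"x": -2, "y": 0, "z": 0, "spin": 0, "jaw": 0.4}, {"x": -2, "y": 0, "z": 0, "spin": 0, "jaw": 0.4}, {"x": 0, "y": 0, "z": 0, "spin": 0, "jaw": 0.4}]}}

```text
t: 15.4
ee_pos: [0.46, 0.0452, 0.0025]
tcp_rot: [0.0, 0.699, 0.716, 0.0]
wrist_force: [0.3, 1.7, 1.9]
opening: 0.615
```

Call:
{"op": "servo_tool", "data": {"moves": [{"x": -2, "y": 0, "z": 0, "spin": 0, "jaw": 0.4}, {"x": -1, "y": 0, "z": 0, "spin": 0, "jaw": 0.4}, {"x": 0, "y": 0, "z": 0, "spin": 0, "jaw": 0.4}]}}

```text
t: 15.7
ee_pos: [0.4601, 0.0422, 0.0026]
tcp_rot: [0.0, 0.699, 0.716, 0.0]
wrist_force: [0.1, 2.8, 2.1]
opening: 0.618
```

Call:
{"op": "servo_tool", "data": {"moves": [{"x": -1, "y": 0, "z": 0, "spin": 0, "jaw": 0.4}, {"x": -1, "y": 0, "z": 0, "spin": 0, "jaw": 0.4}, {"x": 0, "y": 0, "z": 0, "spin": 0, "jaw": 0.4}]}}

```text
t: 16.0
ee_pos: [0.4601, 0.0402, 0.0025]
tcp_rot: [0.0, 0.699, 0.715, 0.0]
wrist_force: [-0.1, 3.5, 2.5]
opening: 0.614
```

Call:
{"op": "servo_tool", "data": {"moves": [{"x": -1, "y": 0, "z": 0, "spin": 0, "jaw": 0.4}, {"x": -1, "y": 0, "z": 0, "spin": 0, "jaw": 0.4}, {"x": 0, "y": 0, "z": 0, "spin": 0, "jaw": 0.4}]}}

```text
t: 16.3
ee_pos: [0.4602, 0.0381, 0.0025]
tcp_rot: [0.0, 0.699, 0.715, 0.0]
wrist_force: [-0.1, 4.4, 3.1]
opening: 0.612
```

Call:
{"op": "servo_tool", "data": {"moves": [{"x": -1, "y": 0, "z": 0, "spin": 0, "jaw": 0.4}, {"x": 0, "y": 0, "z": 0, "spin": 0, "jaw": 0.4}]}}

```text
t: 16.5
ee_pos: [0.4602, 0.0372, 0.0025]
tcp_rot: [0.0, 0.699, 0.715, 0.0]
wrist_force: [-0.1, 4.4, 3.0]
opening: 0.615
```

Call:
{"op": "servo_tool", "data": {"moves": [{"x": -1, "y": 0, "z": 0, "spin": 0, "jaw": 0.4}, {"x": 0, "y": 0, "z": 0, "spin": 0, "jaw": 0.4}]}}

```text
t: 16.7
ee_pos: [0.4603, 0.0362, 0.0025]
tcp_rot: [0.0, 0.699, 0.715, 0.0]
wrist_force: [-0.6, 4.7, 2.9]
opening: 0.617
```

Call:
{"op": "servo_tool", "data": {"moves": [{"x": -1, "y": 0, "z": 0, "spin": 0, "jaw": 0.4}, {"x": 0, "y": 0, "z": 0, "spin": 0, "jaw": 0.4}]}}

```text
t: 16.9
ee_pos: [0.4602, 0.0353, 0.0025]
tcp_rot: [0.0, 0.699, 0.716, 0.0]
wrist_force: [-0.4, 4.7, 4.6]
opening: 0.616
```

Call:
{"op": "servo_tool", "data": {"moves": [{"x": -1, "y": 0, "z": 0, "spin": 0, "jaw": 0.4}, {"x": 0, "y": 0, "z": 0, "spin": 0, "jaw": 0.4}]}}

```text
t: 17.1
ee_pos: [0.4603, 0.0345, 0.0025]
tcp_rot: [-0.0, 0.699, 0.716, 0.0]
wrist_force: [-0.6, 5.4, 4.3]
opening: 0.613
```

Call:
{"op": "servo_tool", "data": {"moves": [{"x": -1, "y": 0, "z": 0, "spin": 0, "jaw": 0.4}, {"x": 0, "y": 0, "z": 0, "spin": 0, "jaw": 0.4}]}}

```text
t: 17.3
ee_pos: [0.4603, 0.0345, 0.0025]
tcp_rot: [-0.0, 0.698, 0.716, 0.001]
wrist_force: [-0.5, 8.7, 4.4]
opening: 0.616
```

Call:
{"op": "servo_tool", "data": {"moves": [{"x": -1, "y": 0, "z": 0, "spin": 0, "jaw": 0.4}, {"x": 0, "y": 0, "z": 0, "spin": 0, "jaw": 0.4}]}}

```text
t: 17.5
ee_pos: [0.4603, 0.0345, 0.0025]
tcp_rot: [-0.001, 0.698, 0.716, 0.001]
wrist_force: [-0.7, 11.5, 2.0]
opening: 0.619
```

```bash
python3 look.py 11
```

```text
now [0.4603 0.0345 0.0025] yaw 91.43 tilt 0.16 need xyz mm [71.5  0.5  0.2] spin 0.1 F [-0.7 11.5  2. ] op 0.619 t 17.50
```

View pics/v11t.png

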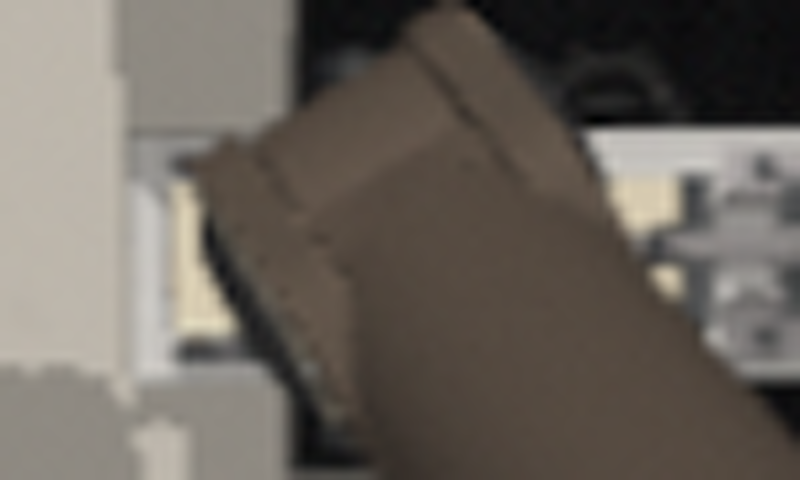

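View pics/v11s.png

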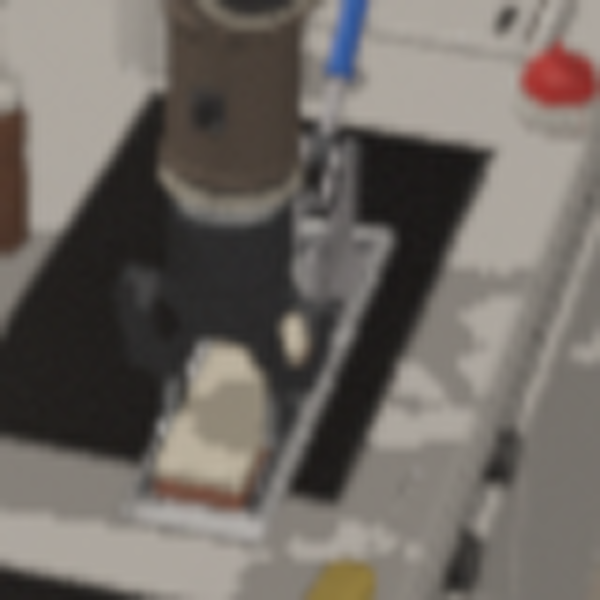

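Top view: the stone's front end meets the dark stop at (683,210), and its tail is at (175,250). The TCP held at y = 0.0345 while the force rose from 5 to 11 N, so the stone is home. I ease off and release.

Call:
{"op": "servo_tool", "data": {"moves": [{"x": 1.4, "y": 0, "z": 0, "spin": 0, "jaw": 0.4}, {"x": 0, "y": 0, "z": 0, "spin": 0, "jaw": 0.6}, {"x": 0, "y": 0, "z": 0, "spin": 0, "jaw": 0.65}, {"x": 0, "y": 0, "z": 0, "spin": 0, "jaw": 0.7}, {"x": 0, "y": 0, "z": 0, "spin": 0, "jaw": 0.8}, {"x": 0, "y": 0, "z": 0, "spin": 0, "jaw": 0.9}, {"x": 0, "y": 0, "z": 0, "spin": 0, "jaw": 0.9}]}}

```text
t: 18.3
ee_pos: [0.4601, 0.0333, 0.0024]
tcp_rot: [0.0, 0.699, 0.715, -0.0]
wrist_force: [-0.3, 0.8, 0.3]
opening: 0.903
```

Call:
{"op": "servo_tool", "data": {"moves": [{"x": 0, "y": 0, "z": -5, "spin": 0, "jaw": 0.9}, {"x": 0, "y": 0, "z": -15, "spin": 0, "jaw": 0.9}, {"x": 0, "y": 0, "z": -20, "spin": 0, "jaw": 0.9}, {"x": 5, "y": 0, "z": -30, "spin": 0, "jaw": 0.9}, {"x": 5, "y": 0, "z": -40, "spin": 0, "jaw": 0.9}, {"x": 5, "y": 0, "z": -45, "spin": 0, "jaw": 0.9}, {"x": 0, "y": 0, "z": -45, "spin": 0, "jaw": 0.9}, {"x": 0, "y": 0, "z": -40, "spin": 0, "jaw": 0.9}]}}

```text
t: 19.1
ee_pos: [0.4596, 0.0491, 0.2452]
tcp_rot: [0.0, 0.698, 0.716, 0.0]
wrist_force: [1.7, 0.4, 0.6]
opening: 0.9
```

```bash
python3 look.py 12; python3 -c "
from h import *; st(); print(telemetry.get_state()['joint_positions'])"
```

```text
now [0.4596 0.0491 0.2452] yaw 91.42 tilt 0.07 need xyz mm [ 56.9   0.5 242.7] spin 0.1 F [1.7 0.4 0.6] op 0.900 t 19.10
t 19.2 pos [0.4625 0.0495 0.248 ] rot [0.0034 0.6985 0.7156 0.0032] F [ 0.5 -0.8  0. ] op 0.8973744692130634
[ 0.36971923  0.14848397 -0.63998592  1.88967518  0.10089518  1.12556314
 -0.2836836 ]
```

View pics/v12t.png

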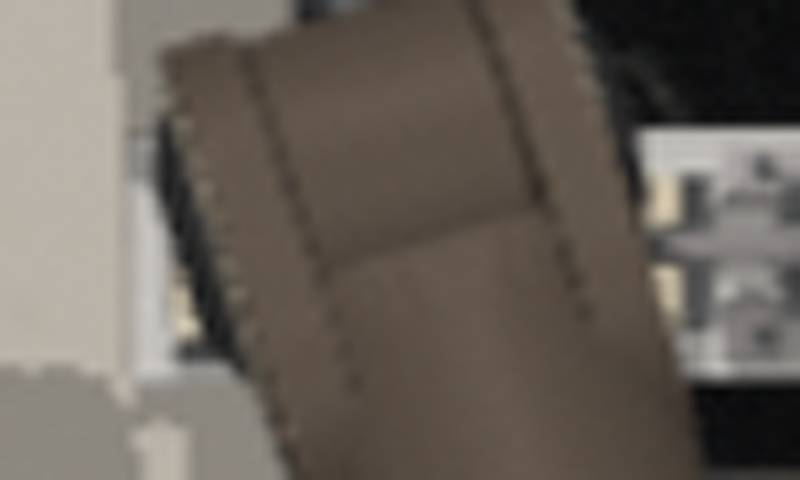

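View pics/v12s.png

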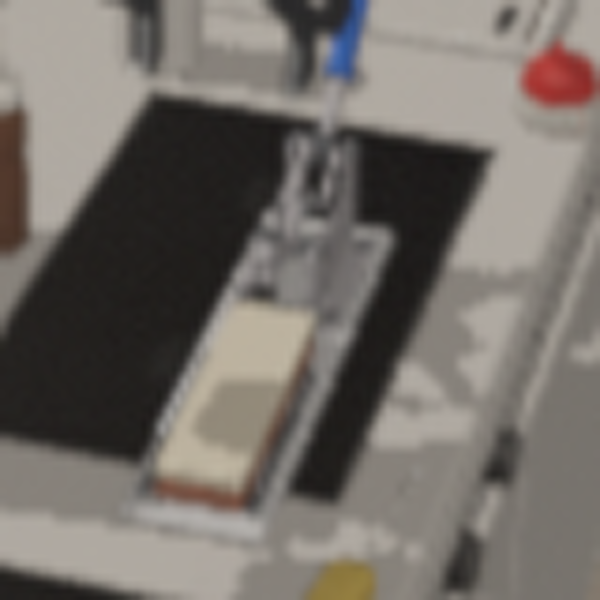

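The side view shows the stone in the channel, its tail at (205,490) and its front under the clamp at (275,310). Nothing else moved. Now the handle.

Call:
{"op": "servo_tool", "data": {"moves": [{"x": -30, "y": 0, "z": 0, "spin": 0, "jaw": 0}, {"x": -40, "y": 0, "z": 0, "spin": 0, "jaw": 0}, {"x": -44, "y": -1, "z": 0, "spin": 0, "jaw": 0}, {"x": -44, "y": -1, "z": 0, "spin": 0, "jaw": 0}, {"x": -44, "y": -1, "z": 0, "spin": 0, "jaw": 0}, {"x": -44, "y": 0, "z": 0, "spin": 0, "jaw": 0}, {"x": -44, "y": 0, "z": 0, "spin": 0, "jaw": 0}, {"x": -40, "y": 0, "z": 0, "spin": 0, "jaw": 0}]}}

```text
t: 20.0
ee_pos: [0.464, -0.2834, 0.2421]
tcp_rot: [-0.0, 0.699, 0.715, -0.0]
wrist_force: [1.1, 0.2, 0.4]
opening: 0.003
```

Call:
{"op": "servo_tool", "data": {"moves": [{"x": 0, "y": 0, "z": 20, "spin": 0, "jaw": 0}, {"x": 0, "y": 0, "z": 18, "spin": 0, "jaw": 0}, {"x": 0, "y": 0, "z": 0, "spin": 0, "jaw": 0}]}}

```text
t: 20.3
ee_pos: [0.4629, -0.2808, 0.2018]
tcp_rot: [-0.003, 0.699, 0.715, -0.001]
wrist_force: [-0.3, 0.2, -0.5]
opening: -0.001
```

```bash
cat > lk2.py <<'E'
from h import *
f=sys.argv[1]
a=np.radians(-88.7); X=np.array([np.cos(a),np.sin(a),0]);Y=np.array([-X[1],X[0],0]);O=np.array([.4613,.006,0])
s=st(); p=np.array(s['ee_pos'])-O; print('h frame mm',p@X*1000,p@Y*1000,p[2]*1000); goto([.4679,-.283,.19],91.3)
c=snap('top','t'+f);d=snap('side','s'+f)
cv2.imwrite(f'pics/v{f}t.png',cv2.resize(c['img'][185:235,300:400],(800,400),interpolation=cv2.INTER_CUBIC))
cv2.imwrite(f'pics/v{f}s.png',cv2.resize(d['img'][125:225,240:320],(480,600),interpolation=cv2.INTER_CUBIC))
E
python3 lk2.py 13
```

```text
t 20.3 pos [ 0.4629 -0.2808  0.2018] rot [-2.500e-03  6.987e-01  7.154e-01 -5.000e-04] F [-0.3  0.2 -0.5] op -0.000586510244531808
h frame mm 286.7127365072548 -4.953695288336185 201.76095190953598
now [ 0.4629 -0.2808  0.2018] yaw 91.35 tilt 0.30 need xyz mm [-2.4  5.  11.7] spin 0.0 F [-0.3  0.2 -0.5] op -0.001 t 20.30
```

View pics/v13t.png

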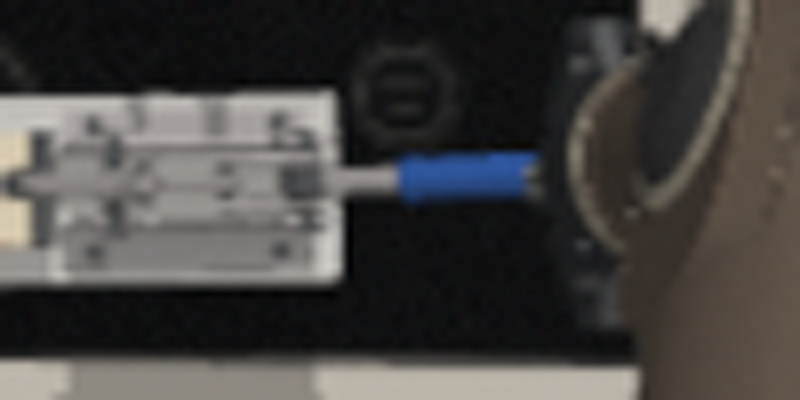

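View pics/v13s.png

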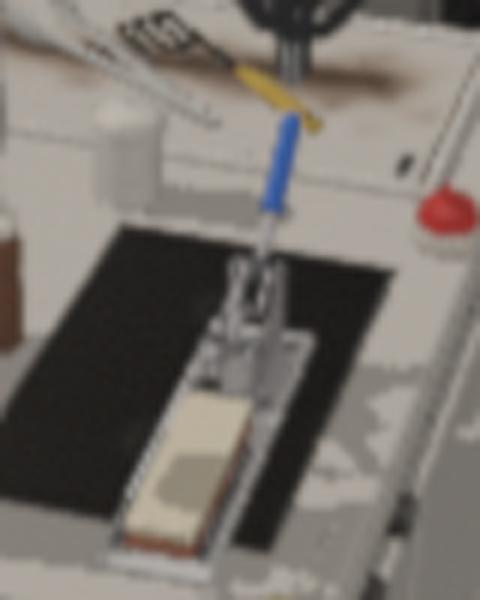

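Run:
```python
from h import *
t=load('t13');s=load('s13')
a=np.radians(-88.7); X=np.array([np.cos(a),np.sin(a),0]);Y=np.array([-X[1],X[0],0]);O=np.array([.4613,.006,0])
for u in(366.5,):
    P,e=tri(t,(u,206.8),s,(288.3,137.5)); p=P-O; print(P,e,'h',p@X*1000,p@Y*1000)
for z in(.2,.22):
    T=[.4629,-.2808,z]; print('TCP axis',proj(t,T),proj(s,T), (proj(s,T)-[239.5,124.5])*6)
cv2.imwrite('pics/v13x.png',cv2.resize(s['img'][120:165,265:310],(600,600),interpolation=cv2.INTER_CUBIC))
```

```text
[ 0.46406353 -0.27262864  0.23156466] 0.000849722380412759 h 278.61962510232627 -3.5585221897676944
TCP axis [366.6033712  207.61247393] [288.57572654 142.54747229] [294.45435921 108.28483375]
TCP axis [368.09487409 207.41490585] [288.76186121 138.91787928] [295.57116725  86.50727567]
```

View pics/v13x.png

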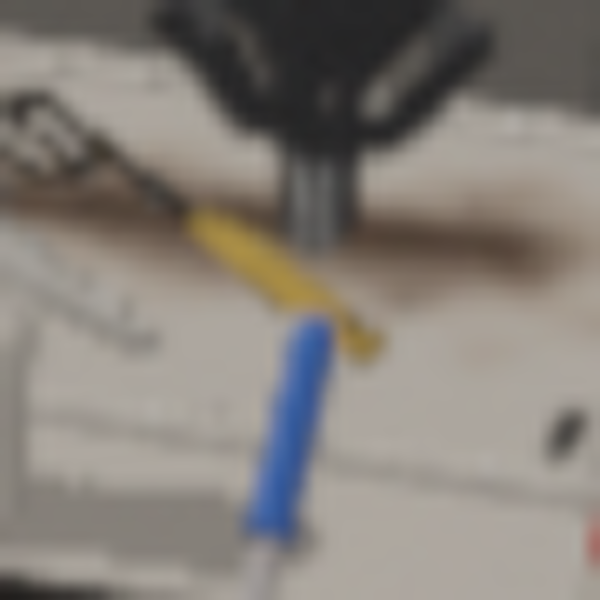

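The crop shows the shut fingertips ending at (315,248), and the grip tip below them at (315,320). The TCP is 5 mm off laterally, so I correct that and descend to feel for contact.

Call:
{"op": "servo_tool", "data": {"moves": [{"x": -3, "y": 5, "z": 5, "spin": 0, "jaw": 0}, {"x": 0, "y": 0, "z": 12, "spin": 0, "jaw": 0}, {"x": 0, "y": 0, "z": 12, "spin": 0, "jaw": 0}, {"x": 0, "y": 0, "z": 6, "spin": 0, "jaw": 0}, {"x": 0, "y": 0, "z": 0, "spin": 0, "jaw": 0}]}}

```text
t: 20.9
ee_pos: [0.469, -0.2837, 0.1681]
tcp_rot: [-0.001, 0.699, 0.716, -0.0]
wrist_force: [0.7, 0.9, 0.0]
opening: -0.0
```

Call:
{"op": "servo_tool", "data": {"moves": [{"x": 0, "y": 0, "z": 4, "spin": 0, "jaw": 0}, {"x": 0, "y": 0, "z": 4, "spin": 0, "jaw": 0}, {"x": 0, "y": 0, "z": 4, "spin": 0, "jaw": 0}, {"x": 0, "y": 0, "z": 0, "spin": 0, "jaw": 0}]}}

```text
t: 21.3
ee_pos: [0.4695, -0.2841, 0.157]
tcp_rot: [-0.0, 0.699, 0.715, -0.0]
wrist_force: [-1.4, 0.4, -0.7]
opening: 0.003
```

```bash
python3 lk2.py 14;python3 - <<'E'
from h import *
s=load('s14');cv2.imwrite('pics/v14x.png',cv2.resize(s['img'][120:165,265:310],(600,600),interpolation=cv2.INTER_CUBIC))
E
```

```text
t 21.3 pos [ 0.4695 -0.2841  0.157 ] rot [-3.000e-04  6.986e-01  7.155e-01 -1.000e-04] F [-1.4  0.4 -0.7] op 0.003028026674020689
h frame mm 290.22294332386525 1.6207387511951594 156.98387098508948
now [ 0.4695 -0.2841  0.157 ] yaw 91.37 tilt 0.04 need xyz mm [  1.2  -1.6 -33. ] spin 0.1 F [-1.4  0.4 -0.7] op 0.003 t 21.30
```

View pics/v14x.png

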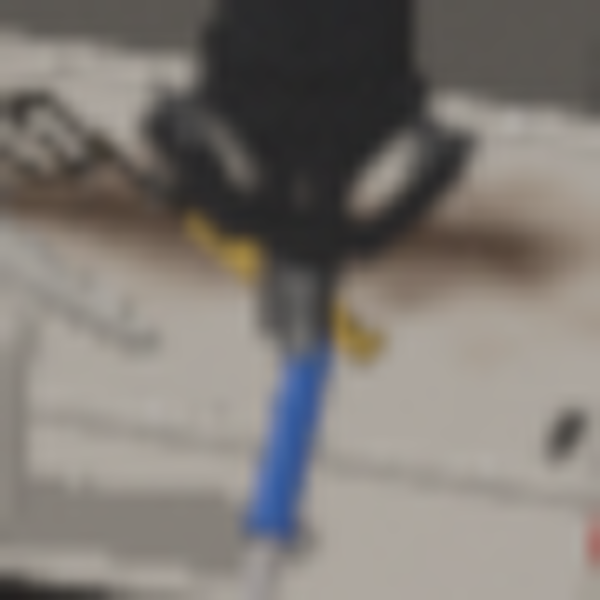

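Call:
{"op": "servo_tool", "data": {"moves": [{"x": 0, "y": -1.5, "z": 3, "spin": 0, "jaw": 0}, {"x": 0, "y": 0, "z": 3, "spin": 0, "jaw": 0}, {"x": 0, "y": 0, "z": 0, "spin": 0, "jaw": 0}]}}

```text
t: 21.7
ee_pos: [0.468, -0.2842, 0.1511]
tcp_rot: [-0.0, 0.699, 0.715, -0.0]
wrist_force: [1.1, -0.2, 0.3]
opening: 0.003
```

Call:
{"op": "servo_tool", "data": {"moves": [{"x": 0, "y": 0, "z": 3, "spin": 0, "jaw": 0}, {"x": 0, "y": 0, "z": 3, "spin": 0, "jaw": 0}, {"x": 0, "y": 0, "z": 0, "spin": 0, "jaw": 0}]}}

```text
t: 22.0
ee_pos: [0.4681, -0.2841, 0.145]
tcp_rot: [-0.0, 0.699, 0.716, -0.0]
wrist_force: [0.9, 1.0, -0.0]
opening: -0.0
```

Call:
{"op": "servo_tool", "data": {"moves": [{"x": -2, "y": 0, "z": 3, "spin": 0, "jaw": 0}, {"x": -2, "y": 0, "z": 3, "spin": 0, "jaw": 0}, {"x": 0, "y": 0, "z": 0, "spin": 0, "jaw": 0}]}}

```text
t: 22.3
ee_pos: [0.4681, -0.2887, 0.1389]
tcp_rot: [-0.0, 0.699, 0.715, -0.0]
wrist_force: [0.4, 0.2, 0.1]
opening: -0.005
```

```bash
python3 lk2.py 15;python3 - <<'E'
from h import *
s=load('s15');cv2.imwrite('pics/v15x.png',cv2.resize(s['img'][120:165,265:310],(600,600),interpolation=cv2.INTER_CUBIC))
E
```

```text
t 22.3 pos [ 0.4681 -0.2887  0.1389] rot [-3.000e-04  6.988e-01  7.153e-01 -2.000e-04] F [0.4 0.2 0.1] op -0.00467850047584982
h frame mm 294.75067643960426 0.07028608393911535 138.93757456758246
now [ 0.4681 -0.2887  0.1389] yaw 91.33 tilt 0.04 need xyz mm [  5.7  -0.1 -51.1] spin 0.0 F [0.4 0.2 0.1] op -0.005 t 22.30
```

View pics/v15x.png

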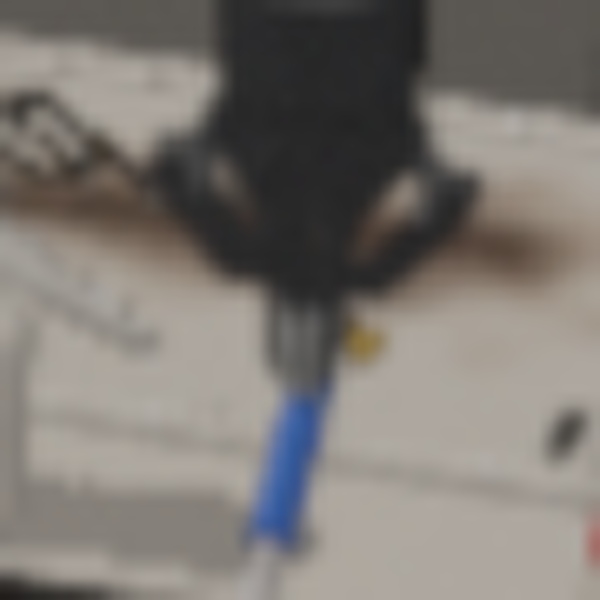

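View pics/v15t.png

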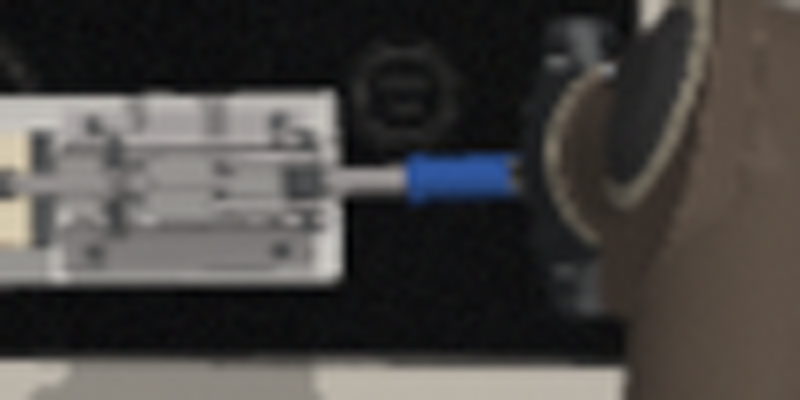

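The handle is moving: the grip root went from (400,178) to (408,178) in the top crop, at about 1 N. I follow its arc down.

Call:
{"op": "servo_tool", "data": {"moves": [{"x": -1.5, "y": 0, "z": 3, "spin": 0, "jaw": 0}, {"x": -1.5, "y": 0, "z": 3, "spin": 0, "jaw": 0}, {"x": 0, "y": 0, "z": 0, "spin": 0, "jaw": 0}]}}

```text
t: 22.7
ee_pos: [0.4681, -0.2915, 0.133]
tcp_rot: [-0.0, 0.699, 0.715, -0.0]
wrist_force: [0.0, -0.9, 0.2]
opening: -0.004
```

Call:
{"op": "servo_tool", "data": {"moves": [{"x": -1.5, "y": 0, "z": 3, "spin": 0, "jaw": 0}, {"x": -1.5, "y": 0, "z": 3, "spin": 0, "jaw": 0}, {"x": 0, "y": 0, "z": 0, "spin": 0, "jaw": 0}]}}

```text
t: 23.0
ee_pos: [0.4682, -0.2944, 0.1269]
tcp_rot: [-0.0, 0.699, 0.715, -0.0]
wrist_force: [0.1, -0.9, -0.2]
opening: 0.003
```

Call:
{"op": "servo_tool", "data": {"moves": [{"x": -1, "y": 0, "z": 2, "spin": 0, "jaw": 0}, {"x": -1, "y": 0, "z": 2, "spin": 0, "jaw": 0}, {"x": 0, "y": 0, "z": 0, "spin": 0, "jaw": 0}]}}

```text
t: 23.3
ee_pos: [0.4684, -0.2964, 0.1232]
tcp_rot: [-0.0, 0.699, 0.715, -0.0]
wrist_force: [-0.4, -1.2, 0.4]
opening: 0.0
```

Call:
{"op": "servo_tool", "data": {"moves": [{"x": -1, "y": 0, "z": 2, "spin": 0, "jaw": 0}, {"x": -1, "y": 0, "z": 2, "spin": 0, "jaw": 0}, {"x": 0, "y": 0, "z": 0, "spin": 0, "jaw": 0}]}}

```text
t: 23.6
ee_pos: [0.4685, -0.2984, 0.1192]
tcp_rot: [-0.0, 0.699, 0.715, -0.0]
wrist_force: [0.7, 0.3, -0.0]
opening: 0.0
```

```bash
python3 lk2.py 16;python3 - <<'E'
from h import *
s=load('s16');t=load('t16')
a=cv2.resize(s['img'][120:165,265:310],(400,400),interpolation=cv2.INTER_CUBIC);b=cv2.resize(t['img'][195:220,335:385],(400,200),interpolation=cv2.INTER_CUBIC)
cv2.imwrite('pics/v16x.png',np.hstack([a,np.vstack([b,b*0])]))
E
```

```text
t 23.6 pos [ 0.4685 -0.2984  0.1192] rot [-2.000e-04  6.987e-01  7.154e-01 -1.000e-04] F [ 0.7  0.3 -0. ] op 0.0004591279976928919
h frame mm 304.4498661983721 0.25181144043747383 119.15265370266845
now [ 0.4685 -0.2984  0.1192] yaw 91.36 tilt 0.02 need xyz mm [ 15.4  -0.2 -70.8] spin 0.1 F [ 0.7  0.3 -0. ] op 0.000 t 23.60
```

View pics/v16x.png

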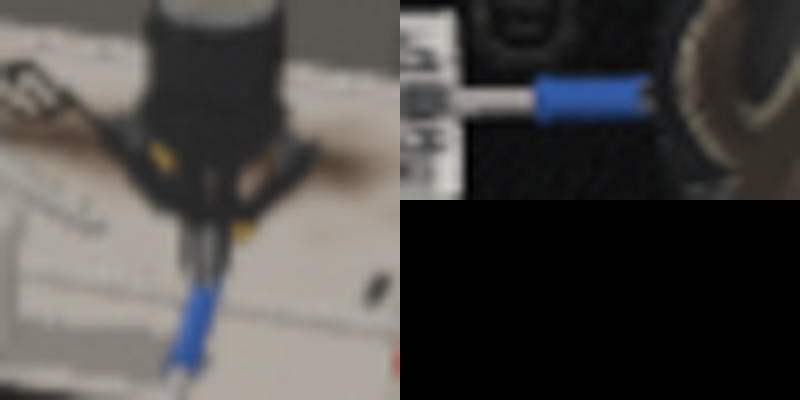

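The handle still follows. Its grip root is now at (185,365) in the crop, lower than before, and the tip stays under the fingers. I continue in small steps.

Call:
{"op": "servo_tool", "data": {"moves": [{"x": -1, "y": 0, "z": 2, "spin": 0, "jaw": 0}, {"x": -0.5, "y": 0, "z": 2, "spin": 0, "jaw": 0}, {"x": 0, "y": 0, "z": 0, "spin": 0, "jaw": 0}]}}

```text
t: 24.0
ee_pos: [0.4688, -0.3, 0.1155]
tcp_rot: [0.0, 0.699, 0.715, -0.0]
wrist_force: [-0.4, -0.8, 1.9]
opening: -0.001
```

Call:
{"op": "servo_tool", "data": {"moves": [{"x": -1, "y": 0, "z": 2, "spin": 0, "jaw": 0}, {"x": -0.5, "y": 0, "z": 2, "spin": 0, "jaw": 0}, {"x": 0, "y": 0, "z": 0, "spin": 0, "jaw": 0}]}}

```text
t: 24.3
ee_pos: [0.469, -0.3018, 0.1117]
tcp_rot: [0.0, 0.699, 0.715, -0.0]
wrist_force: [0.1, -0.2, 4.8]
opening: 0.003
```

Call:
{"op": "servo_tool", "data": {"moves": [{"x": -1, "y": 0, "z": 2, "spin": 0, "jaw": 0}, {"x": 0, "y": 0, "z": 0, "spin": 0, "jaw": 0}]}}

```text
t: 24.5
ee_pos: [0.4691, -0.3026, 0.1098]
tcp_rot: [0.0, 0.699, 0.715, 0.0]
wrist_force: [-1.0, -0.0, 6.0]
opening: -0.0
```

Call:
{"op": "servo_tool", "data": {"moves": [{"x": -1, "y": 0, "z": 2, "spin": 0, "jaw": 0}, {"x": 0, "y": 0, "z": 0, "spin": 0, "jaw": 0}]}}

```text
t: 24.7
ee_pos: [0.4692, -0.3034, 0.1079]
tcp_rot: [0.0, 0.699, 0.716, 0.0]
wrist_force: [-1.2, 0.6, 6.0]
opening: -0.001
```

Call:
{"op": "servo_tool", "data": {"moves": [{"x": -0.5, "y": 0, "z": 2, "spin": 0, "jaw": 0}, {"x": -0.5, "y": 0, "z": 2, "spin": 0, "jaw": 0}, {"x": 0, "y": 0, "z": 0, "spin": 0, "jaw": 0}]}}

```text
t: 25.0
ee_pos: [0.4692, -0.3049, 0.104]
tcp_rot: [0.001, 0.699, 0.715, -0.0]
wrist_force: [-1.1, 0.3, 6.1]
opening: 0.002
```

Call:
{"op": "servo_tool", "data": {"moves": [{"x": -0.5, "y": 0, "z": 2, "spin": 0, "jaw": 0}, {"x": -0.5, "y": 0, "z": 2, "spin": 0, "jaw": 0}, {"x": 0, "y": 0, "z": 0, "spin": 0, "jaw": 0}]}}

```text
t: 25.3
ee_pos: [0.4692, -0.3062, 0.1]
tcp_rot: [0.001, 0.699, 0.715, -0.0]
wrist_force: [-0.6, -1.6, 5.6]
opening: 0.003
```

Call:
{"op": "servo_tool", "data": {"moves": [{"x": -0.5, "y": 0, "z": 2, "spin": 0, "jaw": 0}, {"x": 0, "y": 0, "z": 0, "spin": 0, "jaw": 0}]}}

```text
t: 25.5
ee_pos: [0.4691, -0.3068, 0.0979]
tcp_rot: [0.001, 0.699, 0.715, -0.0]
wrist_force: [-0.4, -1.3, 5.4]
opening: -0.0
```

Call:
{"op": "servo_tool", "data": {"moves": [{"x": -0.5, "y": 0, "z": 2, "spin": 0, "jaw": 0}, {"x": 0, "y": 0, "z": 0, "spin": 0, "jaw": 0}]}}

```text
t: 25.7
ee_pos: [0.4691, -0.3074, 0.0958]
tcp_rot: [0.001, 0.699, 0.715, -0.0]
wrist_force: [-1.2, -2.3, 4.1]
opening: -0.004
```

Force is falling past the peak, so dead centre is near.

Call:
{"op": "servo_tool", "data": {"moves": [{"x": -0.5, "y": 0, "z": 2, "spin": 0, "jaw": 0}, {"x": 0, "y": 0, "z": 0, "spin": 0, "jaw": 0}]}}

```text
t: 25.9
ee_pos: [0.4689, -0.3075, 0.0936]
tcp_rot: [0.0, 0.699, 0.715, -0.0]
wrist_force: [0.2, -1.6, 2.9]
opening: 0.001
```

Call:
{"op": "servo_tool", "data": {"moves": [{"x": -0.5, "y": 0, "z": 2, "spin": 0, "jaw": 0}, {"x": 0, "y": 0, "z": 0, "spin": 0, "jaw": 0}]}}

```text
t: 26.1
ee_pos: [0.4686, -0.3071, 0.0911]
tcp_rot: [-0.0, 0.699, 0.715, -0.0]
wrist_force: [-0.0, -1.2, 1.6]
opening: -0.001
```

Call:
{"op": "servo_tool", "data": {"moves": [{"x": -0.5, "y": 0, "z": 1.5, "spin": 0, "jaw": 0}, {"x": 0, "y": 0, "z": 0, "spin": 0, "jaw": 0}]}}

```text
t: 26.3
ee_pos: [0.4684, -0.3071, 0.0893]
tcp_rot: [-0.001, 0.698, 0.716, -0.0]
wrist_force: [0.2, -0.5, 0.2]
opening: -0.001
```

```bash
cat > cmp.py <<'E'
from h import *
f=sys.argv[1]; s=load('s'+f);t=load('t'+f)
a=cv2.resize(s['img'][140:200,260:305],(450,600),interpolation=cv2.INTER_CUBIC);b=cv2.resize(t['img'][195:220,325:375],(350,175),interpolation=cv2.INTER_CUBIC)
z=np.zeros((600,350,3),np.uint8); z[:175]=b; z[200:375]=cv2.resize(t['img'][195:220,285:335],(350,175),interpolation=cv2.INTER_CUBIC)
cv2.imwrite(f'pics/v{f}x.png',np.hstack([a,z]))
E
python3 lk2.py 17; python3 cmp.py 17
```

```text
t 26.3 pos [ 0.4684 -0.3071  0.0893] rot [-0.0008  0.6985  0.7156 -0.    ] F [ 0.2 -0.5  0.2] op -0.001140576362194279
h frame mm 313.20863091856387 0.027335952906932647 89.34218019325962
now [ 0.4684 -0.3071  0.0893] yaw 91.39 tilt 0.09 need xyz mm [ 2.420e+01 -1.000e-01 -1.006e+02] spin 0.1 F [ 0.2 -0.5  0.2] op -0.001 t 26.30
```

View pics/v17x.png

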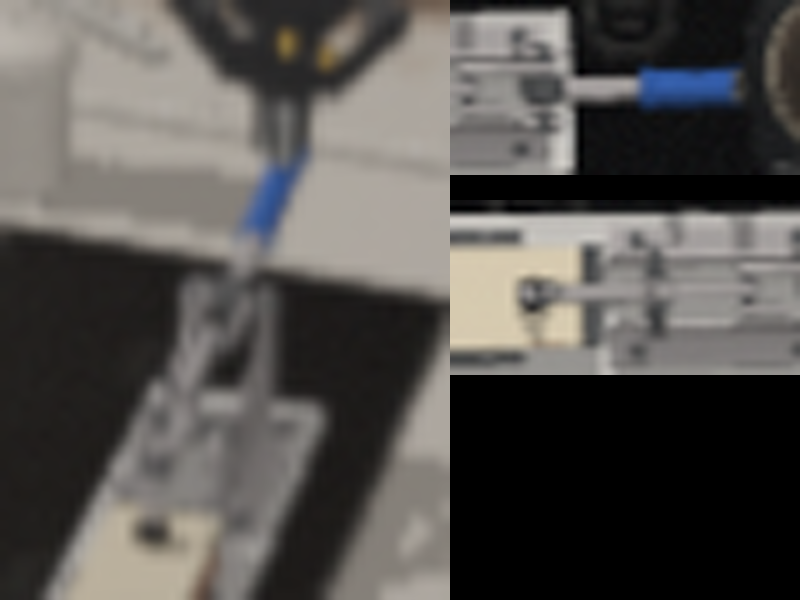

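Pad is on the stone, seen at (535,292). I'm not sure yet that the handle has snapped, so I go on gently.

Call:
{"op": "servo_tool", "data": {"moves": [{"x": 0, "y": 0, "z": 1.5, "spin": 0, "jaw": 0}, {"x": 0, "y": 0, "z": 0, "spin": 0, "jaw": 0}]}}

```text
t: 26.6
ee_pos: [0.4687, -0.3075, 0.0882]
tcp_rot: [-0.0, 0.699, 0.716, -0.0]
wrist_force: [-0.2, -2.1, 0.1]
opening: -0.001
```

Call:
{"op": "servo_tool", "data": {"moves": [{"x": 0, "y": 0, "z": 1.5, "spin": 0, "jaw": 0}, {"x": 0, "y": 0, "z": 0, "spin": 0, "jaw": 0}]}}

```text
t: 26.8
ee_pos: [0.4688, -0.3077, 0.0868]
tcp_rot: [-0.0, 0.699, 0.716, -0.0]
wrist_force: [0.1, -0.7, 0.4]
opening: 0.002
```

```bash
python3 lk2.py 18; python3 cmp.py 18
```

```text
t 26.8 pos [ 0.4688 -0.3077  0.0868] rot [-1.000e-04  6.986e-01  7.155e-01 -0.000e+00] F [ 0.1 -0.7  0.4] op 0.0015404863770388725
h frame mm 313.7429388264752 0.3472204729434934 86.79316382852234
now [ 0.4688 -0.3077  0.0868] yaw 91.37 tilt 0.02 need xyz mm [  24.7   -0.3 -103.2] spin 0.1 F [ 0.1 -0.7  0.4] op 0.002 t 26.80
```

View pics/v18x.png

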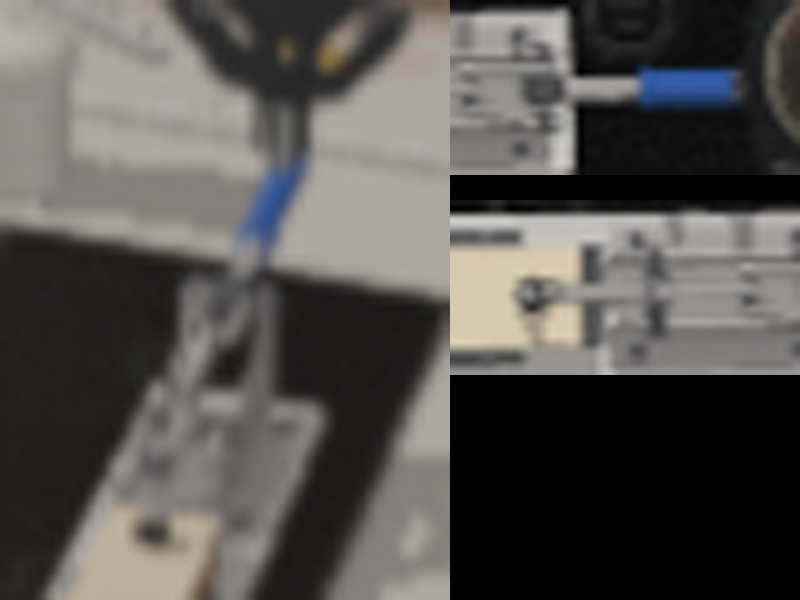

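Call:
{"op": "servo_tool", "data": {"moves": [{"x": 0, "y": 0, "z": -5, "spin": 0, "jaw": 0}, {"x": 0, "y": 0, "z": -20, "spin": 0, "jaw": 0}, {"x": 0, "y": 0, "z": -25, "spin": 0, "jaw": 0}, {"x": 0, "y": 0, "z": -30, "spin": 0, "jaw": 0}, {"x": 0, "y": 0, "z": -30, "spin": 0, "jaw": 0}, {"x": 0, "y": 0, "z": 0, "spin": 0, "jaw": 0}]}}

```text
t: 27.5
ee_pos: [0.4712, -0.3088, 0.2018]
tcp_rot: [0.004, 0.699, 0.716, 0.001]
wrist_force: [1.5, -0.2, 1.1]
opening: 0.001
```

```bash
python3 lk2.py 19; python3 cmp.py 19
```

```text
t 27.5 pos [ 0.4712 -0.3088  0.2018] rot [0.0037 0.6986 0.7155 0.0008] F [ 1.5 -0.2  1.1] op 0.0007689992968854664
h frame mm 314.90845878756903 2.755082124794853 201.7504416284049
now [ 0.4712 -0.3088  0.2018] yaw 91.37 tilt 0.43 need xyz mm [25.9 -2.8 11.6] spin 0.1 F [ 1.5 -0.2  1.1] op 0.001 t 27.50
```

View pics/v19x.png

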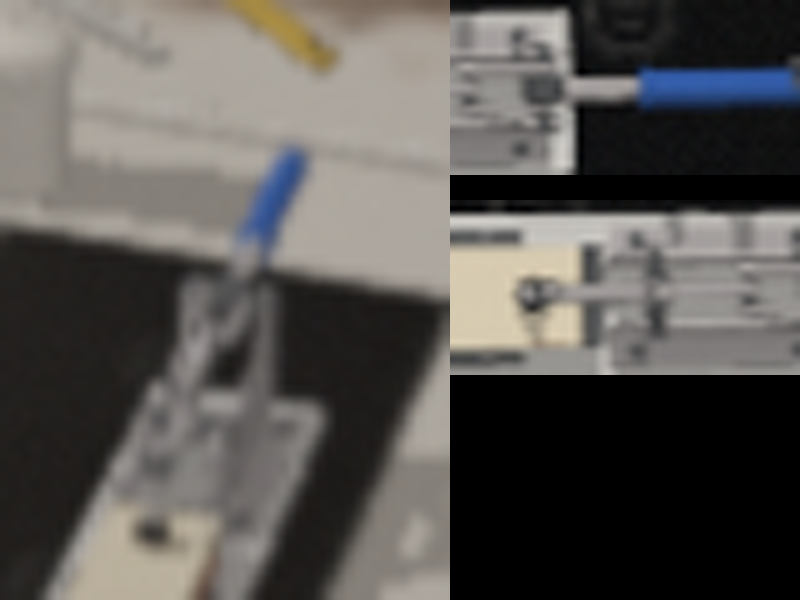

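With the finger off, the handle stays down, its tip at (295,155) as it was under the finger. I back away clear and do a final check.

Call:
{"op": "servo_tool", "data": {"moves": [{"x": 0, "y": 0, "z": -15, "spin": 0, "jaw": 0}, {"x": 0, "y": -20, "z": -15, "spin": 0, "jaw": 0}, {"x": 0, "y": -35, "z": -10, "spin": 0, "jaw": 0}, {"x": 0, "y": -35, "z": 0, "spin": 0, "jaw": 0}, {"x": 0, "y": -20, "z": 0, "spin": 0, "jaw": 0}, {"x": 0, "y": 0, "z": 0, "spin": 0, "jaw": 0}, {"x": 0, "y": 0, "z": 0, "spin": 0, "jaw": 0}]}}

```text
t: 28.3
ee_pos: [0.3587, -0.3103, 0.2365]
tcp_rot: [-0.0, 0.699, 0.715, -0.0]
wrist_force: [-0.0, -0.1, 0.3]
opening: 0.001
```

```bash
python3 lk2.py 20
python3 - <<'E'
from h import *
t=load('t20');s=load('s20');t0=load('top0')
a=np.radians(-88.7); X=np.array([np.cos(a),np.sin(a),0]);Y=np.array([-X[1],X[0],0]);O=np.array([.4613,.006,0]);H=O+.21*X+[0,0,.088]
for th in range(-5,21,5):
    h=np.radians(th);T=H+.14*(np.cos(h)*X+[0,0,np.sin(h)]); print(th,np.round(proj(s,T),1),np.round(proj(t,T),1))
for n,c,roi in(('s',s,(280,300,140,175)),('t',t,(340,392,195,222))):
    hsv=cv2.cvtColor(c['img'],cv2.COLOR_BGR2HSV); m=((hsv[...,0]>100)&(hsv[...,0]<125)&(hsv[...,1]>110)); v,u=np.nonzero(m[roi[2]:roi[3],roi[0]:roi[1]]); print(n,u.min()+roi[0],u.max()+roi[0],v.min()+roi[2],v.max()+roi[2])
hsv=cv2.cvtColor(t['img'],cv2.COLOR_BGR2HSV); m=((hsv[...,0]>14)&(hsv[...,0]<32)&(hsv[...,1]>38)&(hsv[...,2]>150)).astype(np.uint8); z=m*0; z[195:225,245:310]=m[195:225,245:310]
k=max(cv2.findContours(z,0,1)[0],key=cv2.contourArea); x,y,w,h=cv2.boundingRect(k)
A=onz(t,x-.5,208.5,.04)-O;B=onz(t,x+w-.5,208.5,.04)-O; print('stone x_h tail,front',A@X*1000,B@X*1000)
cv2.imwrite('pics/fin.png',np.vstack([cv2.resize(t['img'][150:260,90:430],(800,259)),cv2.resize(s['img'][130:320,150:350],(358,340))@np.eye(3) if 0 else np.pad(cv2.resize(s['img'][130:320,150:350],(358,340)),((0,0),(0,442),(0,0)))]))
E
```

```text
t 28.3 pos [ 0.3587 -0.3103  0.2365] rot [-3.000e-04  6.989e-01  7.153e-01 -0.000e+00] F [-0.  -0.1  0.3] op 0.0010875481833608803
h frame mm 313.8973194018031 -109.73884078458458 236.51145285022858
now [ 0.3587 -0.3103  0.2365] yaw 91.33 tilt 0.03 need xyz mm [ 24.7 109.8  46.5] spin 0.0 F [-0.  -0.1  0.3] op 0.001 t 28.30
-5 [289.4 158.2] [375.1 207.2]
0 [289.5 156.1] [376.1 207.1]
5 [289.6 154.1] [376.9 207. ]
10 [289.6 152.2] [377.4 206.9]
15 [289.6 150.4] [377.6 206.8]
20 [289.6 148.7] [377.4 206.7]
s 285 289 156 163
t 351 377 204 210
stone x_h tail,front -90.5308303853122 89.85234964180128
```

View pics/fin.png

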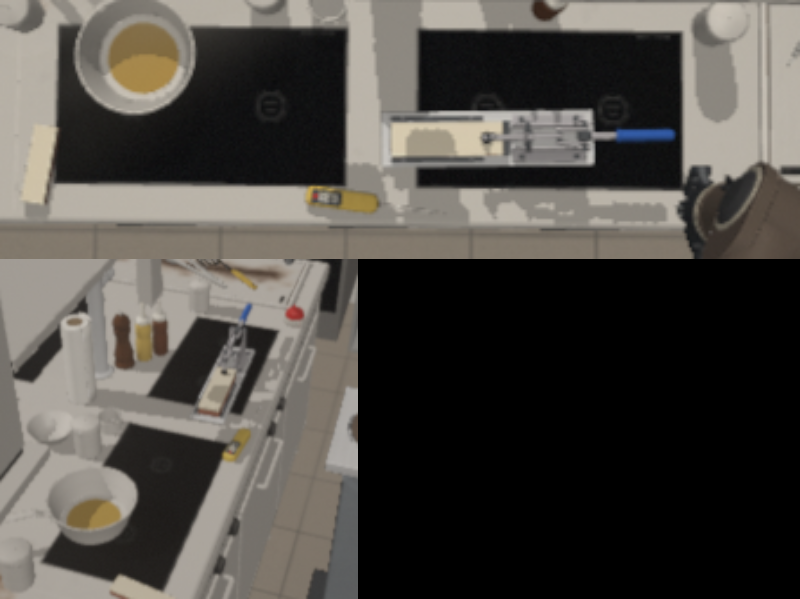

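```bash
python3 -c "
from rig import job; print(job.hand_in())"
```

```text
the job is handed in; nothing more can be done
None
```

The larger whetstone is in the channel against the end stop, the clamp is locked on it, and the job is handed in. It took about 28 s of the 72 s allowed.

**Stone:** I laid it in short of the open pad and slid it gently to the stop, where the force rose to about 11 N. In the last top view it spans x = -90.5 to 89.9 mm in the holder's frame, which is fully home within measuring error.

**Clamp:** I pushed the handle down near its tip. The resistance peaked at about 6 N, fell off to nothing, and I stopped there. About 1.5 s later, with the arm clear, the handle was still down at about 0 to 5° and the pad was on the stone. I did not feel a distinct snap. That it locked is judged from the force falling off and the handle staying put.

**Surroundings:** The thermometer, timer and smaller stone stand where they were, and the right-hand shaker appears unmoved. I did not check the other shaker. The robot was touching nothing at hand-in.

**Disagreements and failures:**
- The fingertips sat about 28 mm higher relative to the reported TCP than the text says. My first grip therefore closed on air just above the stone, with no force felt, and I lowered the gripper using the side camera.
- Just before the stone was seated, two measurements of its sideways position differed by about 1.5 mm. I corrected by 1.3 mm, and it went in freely.

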